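# Find the mosaic tin that rattles and hold it out

## Task

One of the three closed tins has the loose glass ball for the middle of the mosaic in it: going from left to right as seen from the robot, lift each tin clear of the table, shake it briskly to and fro a few times to feel whether it rattles, and set it back lid up where it stood before lifting the next. Then hold the one that rattles out to the person across the table, level, lid up and still, a hand's breadth (about 10 cm) above the middle of the mosaic panel, with the two quiet tins standing in their places (the right tin may go straight there if it is the one). Finish while holding it there: do not set it down or let go, drop nothing, and leave everything else on the table as it is.

Things in the scene. Friction and masses are not known exactly. Their poses are not given: they have to be found in the camera images.
- tin_left: the left (+y) of three outwardly identical closed tinplate tins with slip lids standing in a row, 140 (own x) x 62 (own y) x 60 (z) mm, 0.28 to 0.35 kg with contents; origin at the centre of its underside, z out of the lid; its long axis points away from the robot within 0.3 rad: grip it across its 62 mm width. In one of the three a 46 mm, 127 g glass ball rolls loose
- tin_middle: the middle of three outwardly identical closed tinplate tins with slip lids standing in a row, 140 (own x) x 62 (own y) x 60 (z) mm, 0.28 to 0.35 kg with contents; origin at the centre of its underside, z out of the lid; its long axis points away from the robot within 0.3 rad: grip it across its 62 mm width. Inside each tin is a space 130 x 52 x 50 mm; two hold an equally heavy rubber block that stays put
- tin_right: the right (-y) of three outwardly identical closed tinplate tins with slip lids standing in a row, 140 (own x) x 62 (own y) x 60 (z) mm, 0.28 to 0.35 kg with contents; origin at the centre of its underside, z out of the lid; its long axis points away from the robot within 0.3 rad: grip it across its 62 mm width. Any of the three may hold the ball
- panel_mid (a point): the middle of the upper face of the mosaic panel, a fixed plywood board of 180 (x) x 300 (y) x 8 mm lying on the table beyond the row of tins, a pencilled oval on it with glass nuggets (up to 7 mm high) glued along one flank; its z is up
- glue: bystander: white glue bottle, 52 mm across, 150 mm high, beyond the left tin; origin at the centre of its underside
- jar: bystander: amber glass jar, 70 mm across, 90 mm high, beyond the right tin; origin at the centre of its underside
- nippers: bystander: wheeled tile nippers lying flat, about 170 x 65 x 18 mm, left of the panel; origin near the middle at table height
- dish: bystander: small white dish, 52 mm across, 30 mm high, between the left and middle tins on the panel's side; origin at the centre of its underside
- paste_pot: bystander: small lidded pot, 44 mm across, 40 mm high, between the middle and right tins on the panel's side; origin at the centre of its underside
- tile: bystander: loose ceramic tile 23 x 23 x 8 mm, just right of the right tin; origin at the centre of its underside
- spreader: bystander: wooden-handled spreader 170 mm long lying right of the panel; origin near its middle, at table height
Not all that is in view belongs to the job. Leave any red look-alike of the tin_left alone.

How it is judged:
On the way, in this order (a step that is already met when the one before it is completed fails the run):
1. the left tin, held over 3 cm clear of the table while the other two stand in their places, is moved briskly (height (world z) of tin_left above 0.03 m and contact force between the fingers and tin_left above 0.2 N and (linear speed of tin_left above 0.15 m/s or angular speed of tin_left above 0.8 rad/s) and distance of each of tin_middle, tin_right from where it was at the start of the episode below 0.045 m and angle between each of tin_middle, tin_right's own z axis and vertical below 0.1 rad and height (world z) of each of tin_middle, tin_right below 0.006 m).
2. the left tin, held clear, comes to a turning point (height (world z) of tin_left above 0.03 m and contact force between the fingers and tin_left above 0.2 N and linear speed of tin_left below 0.08 m/s and angular speed of tin_left below 0.4 rad/s and distance of each of tin_middle, tin_right from where it was at the start of the episode below 0.045 m and angle between each of tin_middle, tin_right's own z axis and vertical below 0.1 rad and height (world z) of each of tin_middle, tin_right below 0.006 m).
3. the left tin, held clear, moves briskly again: it has been shaken to and fro (all of step 1).
4. the middle tin, held over 3 cm clear of the table while the other two stand in their places, is moved briskly (height (world z) of tin_middle above 0.03 m and contact force between the fingers and tin_middle above 0.2 N and (linear speed of tin_middle above 0.15 m/s or angular speed of tin_middle above 0.8 rad/s) and distance of each of tin_left, tin_right from where it was at the start of the episode below 0.045 m and angle between each of tin_left, tin_right's own z axis and vertical below 0.1 rad and height (world z) of each of tin_left, tin_right below 0.006 m).
5. the middle tin, held clear, comes to a turning point (height (world z) of tin_middle above 0.03 m and contact force between the fingers and tin_middle above 0.2 N and linear speed of tin_middle below 0.08 m/s and angular speed of tin_middle below 0.4 rad/s and distance of each of tin_left, tin_right from where it was at the start of the episode below 0.045 m and angle between each of tin_left, tin_right's own z axis and vertical below 0.1 rad and height (world z) of each of tin_left, tin_right below 0.006 m).
6. the middle tin, held clear, moves briskly again: it has been shaken to and fro (all of step 4).
7. the right tin, held over 3 cm clear of the table while the other two stand in their places, is moved briskly (height (world z) of tin_right above 0.03 m and contact force between the fingers and tin_right above 0.2 N and (linear speed of tin_right above 0.15 m/s or angular speed of tin_right above 0.8 rad/s) and distance of each of tin_left, tin_middle from where it was at the start of the episode below 0.045 m and angle between each of tin_left, tin_middle's own z axis and vertical below 0.1 rad and height (world z) of each of tin_left, tin_middle below 0.006 m).
8. the right tin, held clear, comes to a turning point (height (world z) of tin_right above 0.03 m and contact force between the fingers and tin_right above 0.2 N and linear speed of tin_right below 0.08 m/s and angular speed of tin_right below 0.4 rad/s and distance of each of tin_left, tin_middle from where it was at the start of the episode below 0.045 m and angle between each of tin_left, tin_middle's own z axis and vertical below 0.1 rad and height (world z) of each of tin_left, tin_middle below 0.006 m).
9. the right tin, held clear, moves briskly again: it has been shaken to and fro (all of step 7).
At the end, for the whole second after the job is handed in: The tin with the ball is held in the fingers, centre within 6 cm of the panel's middle, underside 5 to 18 cm above the panel, level within 0.2 rad, still; the other two stand lid up on the table within 4.5 cm of where they stood, at rest, untouched (((distance between ball and tin_left below 0.09 m and horizontal distance between tin_left and panel_mid below 0.06 m and z of tin_left in the frame of panel_mid between 0.05 and 0.18 m and angle between tin_left's own z axis and vertical below 0.2 rad and linear speed of tin_left below 0.04 m/s and contact force between the fingers and tin_left above 0.5 N and distance of each of tin_middle, tin_right from where it was at the start of the episode below 0.045 m and angle between each of tin_middle, tin_right's own z axis and vertical below 0.1 rad and height (world z) of each of tin_middle, tin_right below 0.006 m and linear speed of each of tin_middle, tin_right below 0.02 m/s and contact force between the fingers and tin_middle below 0.05 N and contact force between the fingers and tin_right below 0.05 N) or (distance between ball and tin_middle below 0.09 m and horizontal distance between tin_middle and panel_mid below 0.06 m and z of tin_middle in the frame of panel_mid between 0.05 and 0.18 m and angle between tin_middle's own z axis and vertical below 0.2 rad and linear speed of tin_middle below 0.04 m/s and contact force between the fingers and tin_middle above 0.5 N and distance of each of tin_left, tin_right from where it was at the start of the episode below 0.045 m and angle between each of tin_left, tin_right's own z axis and vertical below 0.1 rad and height (world z) of each of tin_left, tin_right below 0.006 m and linear speed of each of tin_left, tin_right below 0.02 m/s and contact force between the fingers and tin_left below 0.05 N and contact force between the fingers and tin_right below 0.05 N) or (distance between ball and tin_right below 0.09 m and horizontal distance between tin_right and panel_mid below 0.06 m and z of tin_right in the frame of panel_mid between 0.05 and 0.18 m and angle between tin_right's own z axis and vertical below 0.2 rad and linear speed of tin_right below 0.04 m/s and contact force between the fingers and tin_right above 0.5 N and distance of each of tin_left, tin_middle from where it was at the start of the episode below 0.045 m and angle between each of tin_left, tin_middle's own z axis and vertical below 0.1 rad and height (world z) of each of tin_left, tin_middle below 0.006 m and linear speed of each of tin_left, tin_middle below 0.02 m/s and contact force between the fingers and tin_left below 0.05 N and contact force between the fingers and tin_middle below 0.05 N))); the arm keeps its last pose, push and grip.
It fails at once if a bystander is shifted more than 3 cm or knocked over (distance of any of glue, jar, nippers, dish, paste_pot, tile, spreader from where it was at the start of the episode above 0.03 m or angle between any of glue, jar, nippers, dish, paste_pot, tile, spreader's own z axis and vertical above 0.6 rad).
It fails at once if a tin is dropped or thrown (it moves faster than 0.5 m/s out of the fingers) ((contact force between the fingers and tin_left below 0.02 N and linear speed of tin_left above 0.5 m/s) or (contact force between the fingers and tin_middle below 0.02 N and linear speed of tin_middle above 0.5 m/s) or (contact force between the fingers and tin_right below 0.02 N and linear speed of tin_right above 0.5 m/s)).
It also fails if it takes over 72 s, if anything falls off the work surface, if the arm or the gripper's body presses on something with over 40 N, if the wrist force passes 120 N, or if a joint passes its speed limit or range.

## Robot

A 7-joint arm with a two-finger parallel gripper is mounted at the origin on the work surface. World frame = base frame: x ahead of the robot, y to its left, z up, the work surface at z = 0. Lengths are in m, angles in rad, forces in N, time in s.
With the tool pointing down it reaches from about 0.425 to 0.825 m from the base axis. Payload 3.6 kg.
Tool frame: the origin (TCP) lies between the finger pads; the fingertips stand 14 mm ahead of it and the grasp point (between the pads) lies 5 mm behind it (robot.tips_ahead is the z of the fingertips in the tool frame, in m); z points along the fingers, x is the direction in which the jaws open and shut, and the axes are right-handed (so a half turn about z gives the same grasp; the last joint's range is limited). The gripper opens to 93 mm and grips with 3 to 60 N. Pads are 15 mm wide; open, the fingers measure 128 mm over their backs; the gripper's body (75 mm by 188 mm) begins 65 mm behind the grasp point.
Start: joints at [-1.315, 0.615, -0.013, 1.423, 0.008, 1.103, -0.04], TCP at [0.181, 0.624, 0.233] pointing down, gripper open.
Joint ranges: [-3.12, 3.12], [-0.3, 2.06], [-1.34, 1.32], [0.26, 2.42], [-1.36, 4.5], [0.01, 1.98], [-2.84, 2.84]. Speed limits (rad/s): [2.79, 2.79, 3.14, 3.14, 3.14, 3.14, 3.14].

## Interface

Orientations are given as a rotation vector (axis times angle).
In Python, from station import robot, viewer gives the robot as it stands. The module is installed in compiled form; this text tells all that it offers.
- The arm moves only by the tool send_rows, never from a script. Its argument "steps" is a list of rows, each an object of numbers: "wx", "wy", "wz": the turn, a rotation vector about the tool's x, y, z in degrees; "tx", "ty", "tz": the shift along the tool's x, y, z in m; "gripper": the gripper's target within -1 to 1 (fully open at 1, half-way at 0, shut at -1). A call has 1 to 8 rows; each row shifts and turns the commanded pose from where the row before left it, along the tool's axes as they then stand; what a row does not reach is not made up. A row lasts 1/12 s, in which the tool goes at most 41.7 mm and 7.16 degrees, less where a joint would pass 70% of its speed; a pose out of reach is approached as far as the arm can. A call with a gripper value outside its range is refused whole. The fingers move at their own pace and stop on an object; the grip force is fixed at half the most. Time passes only in rows, so rows that do not move let the fingers close. It gives the time, the measured TCP pose, the force and the opening at its end, in the units of the state.
- robot.read_state(): the state, without advancing time (a new reading comes with each control period).
- viewer.camera(name): name is "scene" or "top" or "wrist"; returns the picture (420x560x3 uint8, blue, green, red); there is no depth.
- viewer.camera_model(name): a dict with "camera_matrix" (3x3 intrinsics, pixels), "view" (4x4, takes a point from world to camera coordinates). Camera axes: x right, y down, z forward; pixel columns grow to the right and rows downward; lengths in m; the calibration is good to about 2 mm. A picture is of the moment at which its call begins: read the wrist's pose just before it. camera_model takes no time and is no camera call; for the wrist camera it gives the pose at the moment of the call.
- robot.close_job(): hands the job in, once; it reports no verdict.
The state is a dict: "time_s": time; "joint_pos": joint angles; "joint_velocities": joint speeds; "tau": joint torques, N m; "eef_pos": TCP position; "orientation": TCP orientation; "ft_force": force on the tool from outside, world axes, zero at the start; "torque": the same for the moment, N m; "finger_gap": finger opening in m.
Only numpy, scipy, OpenCV 4.12 (cv2) and the standard library are available. Lean on these libraries where they do the work, as an engineer would, in place of code of your own. Each camera call takes 0.05 s, during which the arm holds its last target.

## Working session

There is one attempt and no reset: what is moved stays moved. The work goes in short steps, Python scripts to look and compute and a tool call to move; the robot and the scene stay as the last step left them, time stands still between calls to the robot, and variables do not carry over. Pictures are saved under pics/ and viewed, and the job is handed in when it is done.

Besides the shell and the picture viewer there is one more tool, called after "Call:" as name([rows], argument=value, ...), one row to a line, values as JSON. send_rows: Moves the arm, as the interface text tells. Its arguments: {"type":"object","properties":{"steps":{"type":"array","items":{"type":"object","properties":{"wx":{"type":"number"},"wy":{"type":"number"},"wz":{"type":"number"},"tx":{"type":"number"},"ty":{"type":"number"},"tz":{"type":"number"},"gripper":{"type":"number"}}}}},"required":["steps"]}

```bash
mkdir -p pics; ls; python3 - <<'E'
from station import robot, viewer
import cv2
s=robot.read_state()
for k,v in s.items(): print(k,v)
print(robot.tips_ahead)
for n in("scene","top","wrist"):
    cv2.imwrite(f"pics/a_{n}.png",viewer.camera(n))
    m=viewer.camera_model(n);print(n,m)
E
```

```text
pics
time_s 0.0
joint_pos [-1.31449755  0.61592992 -0.01258962  1.42490954  0.00810944  1.10341375
 -0.04040931]
joint_velocities [ 0.00041256  0.0004785   0.00100573  0.00140569  0.00179191 -0.00024391
 -0.00168427]
tau [ 1.06529731e-05 -4.58939731e+01  2.09207232e-01 -1.65742797e+01
 -6.09997404e-02  2.05310143e-02  2.43472241e-04]
eef_pos [0.18117181 0.62343913 0.23147076]
orientation [ 2.51100415  1.88528434 -0.00321716]
ft_force [0.14160814 0.76817523 1.06014951]
torque [-0.00856941  0.01222557  0.01374922]
finger_gap 0.09319020392550316
0.014
scene {'camera_matrix': array([[470.86348353,   0.        , 274.32690528],
       [  0.        , 470.86348353, 217.24801049],
       [  0.        ,   0.        ,   1.        ]]), 'view': array([[ 0.02379721,  0.99959036,  0.01589975, -0.02436104],
       [ 0.6694922 , -0.00412328, -0.74280764, -0.2640892 ],
       [-0.7424378 ,  0.02832151, -0.66931608,  1.55477266],
       [ 0.        ,  0.        ,  0.        ,  1.        ]])}
top {'camera_matrix': array([[450.12410931,   0.        , 285.81789782],
       [  0.        , 450.12410931, 210.39780932],
       [  0.        ,   0.        ,   1.        ]]), 'view': array([[-1.08190335e-02, -9.99941377e-01, -4.36257839e-04,
         2.61539044e-02],
       [-9.88330567e-01,  1.07596990e-02, -1.51943803e-01,
         4.27572469e-01],
       [ 1.51939590e-01, -1.21271814e-03, -9.88389038e-01,
         1.47136894e+00],
       [ 0.00000000e+00,  0.00000000e+00,  0.00000000e+00,
         1.00000000e+00]])}
wrist {'camera_matrix': array([[331.80733155,   0.        , 276.92218375],
       [  0.        , 331.80733155, 210.16419199],
       [  0.        ,   0.        ,   1.        ]]), 'view': array([[ 0.27829868,  0.96049076, -0.0027104 , -0.64861419],
       [ 0.91638305, -0.26467117,  0.30031864, -0.03747616],
       [ 0.28773591, -0.08606205, -0.95383509,  0.39358121],
       [ 0.        ,  0.        ,  0.        ,  1.        ]])}
```

View pics/a_top.png

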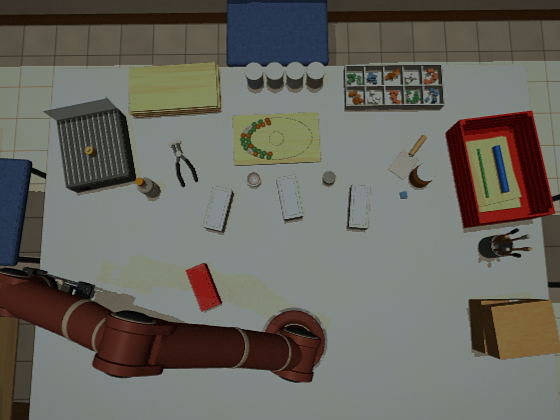

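View pics/a_scene.png

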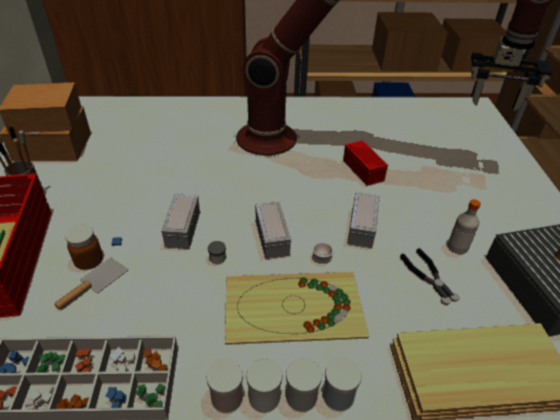

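The top view shows the left tin at about (218,209), the middle at (290,198), the right at (360,207) and the panel at (277,139). The red look-alike is at (204,287). I'll zoom in for exact outlines.

```bash
python3 - <<'E'
import cv2
i=cv2.imread("pics/a_top.png")
c=i[100:240,190:390]
cv2.imwrite("pics/b_crop.png",cv2.resize(c,None,fx=4,fy=4,interpolation=cv2.INTER_CUBIC))
h=cv2.cvtColor(i,cv2.COLOR_BGR2HSV)
print(i[200,195:245].tolist())
E
```

```text
[[136, 138, 131], [133, 138, 131], [132, 138, 131], [133, 138, 131], [135, 139, 132], [135, 138, 131], [136, 138, 132], [136, 138, 131], [135, 138, 131], [133, 138, 131], [135, 139, 132], [136, 138, 132], [136, 138, 131], [136, 139, 133], [116, 122, 118], [122, 130, 126], [131, 136, 132], [134, 136, 130], [141, 139, 131], [139, 138, 132], [141, 139, 132], [142, 139, 132], [142, 139, 132], [141, 139, 132], [140, 138, 132], [142, 139, 132], [142, 138, 131], [141, 139, 132], [141, 138, 131], [143, 139, 132], [142, 138, 131], [115, 119, 114], [120, 132, 125], [137, 144, 137], [90, 95, 91], [28, 31, 32], [37, 42, 41], [57, 67, 71], [110, 128, 123], [118, 139, 133], [132, 138, 132], [135, 139, 132], [133, 139, 132], [134, 139, 132], [137, 138, 132], [137, 138, 132], [137, 139, 131], [135, 139, 132], [136, 138, 131], [140, 140, 133]]
```

View pics/b_crop.png

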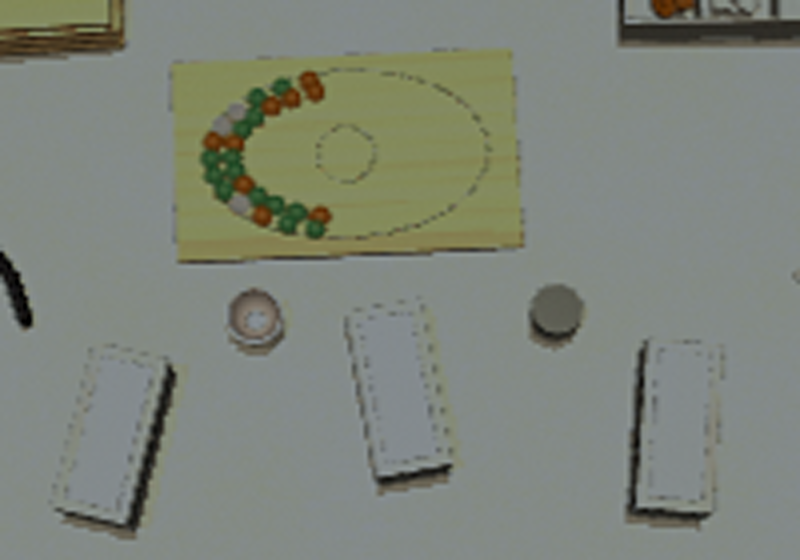

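```bash
cat > h.py <<'E'
import numpy as np, cv2
def cast(m,px,z):
    K=m["camera_matrix"];V=m["view"];R=V[:3,:3];t=V[:3,3]
    px=np.atleast_2d(px).astype(float)
    d=(np.c_[px,np.ones(len(px))]@np.linalg.inv(K).T)@R
    c=-R.T@t
    return c+d*((z-c[2])/d[:,2])[:,None]
def proj(m,p):
    p=np.atleast_2d(p);c=p@m["view"][:3,:3].T+m["view"][:3,3];q=c@m["camera_matrix"].T
    return q[:,:2]/q[:,2:]
E
python3 - <<'E'
from station import viewer
from h import *
m=viewer.camera_model("top"); i=cv2.imread("pics/a_top.png").astype(int)
def rect(mask,z,n):
    mask=mask.astype(np.uint8)
    k,l,st,ce=cv2.connectedComponentsWithStats(mask)
    j=1+np.argmax(st[1:,4])
    ys,xs=np.where(l==j)
    w=cast(m,np.c_[xs,ys],z)[:,:2]
    (c,s,a)=cv2.minAreaRect((w*1000).astype(np.float32))
    print(n,st[j],"centroid",w.mean(0).round(4),"rect",np.round(c,1),np.round(s,1),round(a,1))
d=i[:,:,0]-i[:,:,2]
mk=cv2.morphologyEx((d>=8).astype(np.uint8),cv2.MORPH_OPEN,np.ones((3,3)))
for n,(x0,x1,y0,y1) in dict(L=(200,236,183,236),M=(272,306,172,224),R=(344,374,182,232)).items():
    k=np.zeros_like(mk);k[y0:y1,x0:x1]=mk[y0:y1,x0:x1];rect(k,.06,n)
p=(i[:,:,1]-i[:,:,0]>25)
k=np.zeros_like(mk);k[108:170,225:325]=p[108:170,225:325];k=cv2.morphologyEx(k,cv2.MORPH_CLOSE,np.ones((9,9)));rect(k,.008,"P")
# crop-corners by eye (crop px/4+offset)
f=lambda a:np.array(a)/4+[190,100]
for n,a in dict(L=[(92,345),(172,358),(133,527),(56,510)],M=[(346,315),(424,300),(453,465),(376,482)],R=[(645,338),(722,342),(710,516),(634,512)]).items():
    w=cast(m,f(a),.06)[:,:2];e=w[1]-w[2];print(n,w.mean(0).round(4),"len",[round(float(np.linalg.norm(w[q]-w[(q+1)%4])),4) for q in range(4)],"yaw",np.degrees(np.arctan2(*( (w[0]+w[1]-w[2]-w[3])[::-1]))).round(1))
for n,q,z in [("dish",(254,179),.03),("pot",(329,177),.04),("tile",(403,195),.008),("glue",(144,184),.15),("jar",(419,176),.09),("red",(204,287),.05)]: print(n,cast(m,q,z).round(3))
E
```

```text
L [207 190  21  37 405] centroid [0.4343 0.2449] rect [433.9 244.1] [ 46.2 119.4] 75.9
M [280 179  19  36 456] centroid [0.4697 0.0102] rect [470.5  10.3] [120.4  44.7] 8.3
R [357 188   3   6  18] centroid [ 0.4875 -0.2175] rect [ 487.5 -217.5] [ 6.6 17. ] 88.0
P [ 233  112   88   53 4259] centroid [0.6864 0.0527] rect [687.4  52.5] [179.5 299. ] 2.1
L [0.432  0.2429] len [0.0672, 0.1432, 0.0646, 0.1397] yaw -11.9
M [0.4666 0.0076] len [0.0659, 0.1402, 0.0645, 0.1418] yaw 9.2
R [ 0.4337 -0.2204] len [0.0637, 0.1453, 0.0619, 0.1453] yaw -5.8
dish [[0.537 0.128 0.03 ]]
pot [[ 0.539 -0.125  0.04 ]]
tile [[ 0.48  -0.379  0.008]]
glue [[0.498 0.461 0.15 ]]
jar [[ 0.527 -0.413  0.09 ]]
red [[0.179 0.288 0.05 ]]
```

```bash
cat >> h.py <<'E'
from scipy.spatial.transform import Rotation as Ro
def goal(s,x,y,z,yaw):
    R=Ro.from_rotvec(s["orientation"]).as_matrix(); p=np.array(s["eef_pos"])
    d=R.T@(np.array([x,y,z])-p)
    a=np.radians(yaw+90); X=np.array([np.cos(a),np.sin(a),0]);Z=np.array([0,0,-1.]);T=np.c_[X,np.cross(Z,X),Z]
    w=Ro.from_matrix(R.T@T).as_rotvec(degrees=True)
    print("t",s["time_s"],"p",p.round(4),"tilt/R\n",R.round(3)); print("shift tool",d.round(4),"turn deg",w.round(2))
E
python3 - <<'E'
from station import robot
from h import *
goal(robot.read_state(),.433,.244,.20,-13)
E
```

```text
t 0.15 p [0.1812 0.6237 0.2318] tilt/R
 [[ 0.279  0.96  -0.001]
 [ 0.96  -0.279 -0.002]
 [-0.002  0.    -1.   ]]
shift tool [-0.2943  0.3477  0.0324] turn deg [-0.    0.11 -3.2 ]
```

Call:
send_rows([
  {"tx": -0.012,"ty": 0.014,"gripper": 1},
  {"tx": -0.024,"ty": 0.028,"tz": 0.002,"gripper": 1},
  {"tx": -0.024,"ty": 0.028,"tz": 0.002,"gripper": 1},
  {"tx": -0.024,"ty": 0.028,"tz": 0.002,"gripper": 1},
  {"tx": -0.024,"ty": 0.028,"tz": 0.002,"gripper": 1},
  {"tx": -0.024,"ty": 0.028,"tz": 0.002,"gripper": 1},
  {"tx": -0.024,"ty": 0.028,"tz": 0.002,"gripper": 1},
  {"tx": -0.024,"ty": 0.028,"tz": 0.002,"gripper": 1},
])

```text
invalid input
```

Call:
send_rows([
  {"tx": -0.024,"ty": 0.028,"tz": 0.003,"gripper": 1},
  {"tx": -0.024,"ty": 0.028,"tz": 0.003,"gripper": 1},
  {"tx": -0.024,"ty": 0.028,"tz": 0.003,"gripper": 1},
  {"tx": -0.024,"ty": 0.028,"tz": 0.003,"gripper": 1},
  {"tx": -0.018,"ty": 0.025,"tz": 0.003,"gripper": 1},
  {"wz": -3.2,"gripper": 1},
  {"gripper": 1},
  {"gripper": 1},
])

```text
invalid input
```

```bash
python3 - <<'E'
from station import robot,viewer
from h import *
s=robot.read_state();goal(s,.433,.244,.20,-13);print(s["ft_force"],s["torque"])
m=viewer.camera_model("wrist");i=viewer.camera("wrist");cv2.imwrite("pics/c.png",i)
np.savez("c.npz",**m)
a=np.radians(-13);u=np.array([np.cos(a),np.sin(a),0]);v=np.array([-np.sin(a),np.cos(a),0])
P=[np.array([.433,.244,.06])+sx*.07*u+sy*.031*v for sx,sy in((1,1),(1,-1),(-1,-1),(-1,1))]
q=proj(m,P);print(q.round(1))
cv2.polylines(i,[q.astype(np.int32)],True,(0,0,255),1);cv2.imwrite("pics/c2.png",i)
E
```

```text
t 0.15 p [0.1812 0.6237 0.2318] tilt/R
 [[ 0.279  0.96  -0.001]
 [ 0.96  -0.279 -0.002]
 [-0.002  0.    -1.   ]]
shift tool [-0.2943  0.3477  0.0324] turn deg [-0.    0.11 -3.2 ]
[ 0.15213243 -0.16570359 -0.47357271] [0.00061744 0.00431042 0.03304876]
[[ 90.2 482.5]
 [ 46.1 484.1]
 [ 16.9 406.1]
 [ 65.3 404.1]]
```

View pics/c2.png

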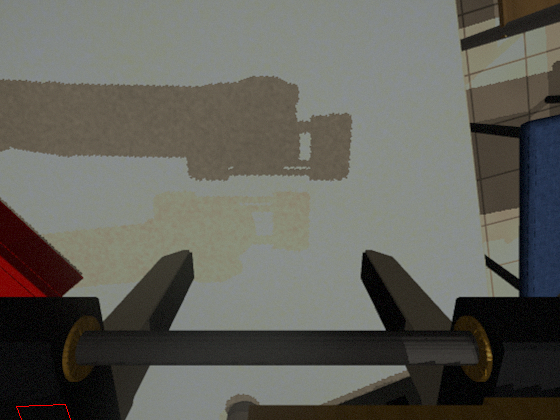

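The call was refused, probably because every row needs all seven fields. I'll try one full row.

Call:
send_rows([
  {"wx": 0,"wy": 0,"wz": 0,"tx": -0.012,"ty": 0.014,"tz": 0,"gripper": 1},
])

```text
time_s: 0.28
eef_pos: [0.1877, 0.611, 0.2318]
orientation: [-2.504, -1.891, 0.003]
ft_force: [-0.5, 1.4, 0.5]
finger_gap: 0.0929
```

Call:
send_rows([
  {"wx": 0,"wy": 0,"wz": 0,"tx": -0.024,"ty": 0.028,"tz": 0.002,"gripper": 1},
  {"wx": 0,"wy": 0,"wz": 0,"tx": -0.024,"ty": 0.028,"tz": 0.002,"gripper": 1},
  {"wx": 0,"wy": 0,"wz": 0,"tx": -0.024,"ty": 0.028,"tz": 0.002,"gripper": 1},
  {"wx": 0,"wy": 0,"wz": 0,"tx": -0.024,"ty": 0.028,"tz": 0.002,"gripper": 1},
  {"wx": 0,"wy": 0,"wz": 0,"tx": -0.024,"ty": 0.028,"tz": 0.002,"gripper": 1},
  {"wx": 0,"wy": 0,"wz": 0,"tx": -0.024,"ty": 0.028,"tz": 0.002,"gripper": 1},
  {"wx": 0,"wy": 0,"wz": 0,"tx": -0.024,"ty": 0.028,"tz": 0.002,"gripper": 1},
  {"wx": 0,"wy": 0,"wz": 0,"tx": -0.024,"ty": 0.028,"tz": 0.003,"gripper": 1},
])

```text
time_s: 0.95
eef_pos: [0.3537, 0.3603, 0.2158]
orientation: [-2.512, -1.887, -0.001]
ft_force: [1.3, 0.1, 0.2]
finger_gap: 0.0928
```

Call:
send_rows([
  {"wx": 0,"wy": 0,"wz": 0,"tx": -0.024,"ty": 0.028,"tz": 0.003,"gripper": 1},
  {"wx": 0,"wy": 0,"wz": 0,"tx": -0.024,"ty": 0.028,"tz": 0.003,"gripper": 1},
  {"wx": 0,"wy": 0,"wz": 0,"tx": -0.024,"ty": 0.028,"tz": 0.003,"gripper": 1},
  {"wx": 0,"wy": 0,"wz": 0,"tx": -0.018,"ty": 0.025,"tz": 0.003,"gripper": 1},
  {"wx": 0,"wy": 0,"wz": -3.2,"tx": 0,"ty": 0,"tz": 0,"gripper": 1},
  {"wx": 0,"wy": 0,"wz": 0,"tx": 0,"ty": 0,"tz": 0,"gripper": 1},
])

```text
time_s: 1.45
eef_pos: [0.4337, 0.2427, 0.2034]
orientation: [2.462, 1.95, -0.001]
ft_force: [-0.2, 1.2, -0.6]
finger_gap: 0.0927
```

```bash
cat > look.py <<'E'
import sys
from station import robot,viewer
from h import *
x,y,yaw=map(float,sys.argv[1:4]);n=sys.argv[4]
s=robot.read_state();goal(s,x,y,.20,yaw);print(np.round(s["ft_force"],2),np.round(s["torque"],3))
m=viewer.camera_model("wrist");i=viewer.camera("wrist");cv2.imwrite(f"pics/{n}.png",i)
np.savez(n+".npz",**m)
a=np.radians(yaw);u=np.array([np.cos(a),np.sin(a),0]);v=np.array([-np.sin(a),np.cos(a),0])
P=[np.array([x,y,.06])+sx*.07*u+sy*.031*v for sx,sy in((1,1),(1,-1),(-1,-1),(-1,1))]
q=proj(m,P);print(q.round(1))
cv2.polylines(i,[q.astype(np.int32)],True,(0,0,255),1);cv2.imwrite(f"pics/{n}_o.png",i)
E
python3 look.py .433 .244 -13 d
```

```text
t 1.45 p [0.4337 0.2427 0.2034] tilt/R
 [[ 0.229  0.973 -0.   ]
 [ 0.973 -0.229 -0.001]
 [-0.001  0.    -1.   ]]
shift tool [ 0.0011 -0.001   0.0034] turn deg [ 0.01  0.05 -0.25]
[-0.21  1.23 -0.62] [0.043 0.033 0.002]
[[310.1 266.5]
 [247.5 266.6]
 [242.6 120.3]
 [314.4 120.1]]
```

View pics/d_o.png

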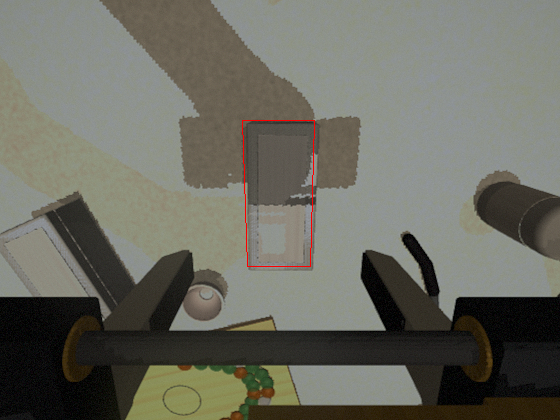

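The overlay fits the left tin's lid (242–316, 120–268) to about 1–2 px. I'll go down and close on it.

Call:
send_rows([
  {"wx": 0,"wy": 0,"wz": 0,"tx": 0.001,"ty": 0,"tz": 0.02,"gripper": 1},
  {"wx": 0,"wy": 0,"wz": 0,"tx": 0,"ty": 0,"tz": 0.035,"gripper": 1},
  {"wx": 0,"wy": 0,"wz": 0,"tx": 0,"ty": 0,"tz": 0.035,"gripper": 1},
  {"wx": 0,"wy": 0,"wz": 0,"tx": 0,"ty": 0,"tz": 0.035,"gripper": 1},
  {"wx": 0,"wy": 0,"wz": 0,"tx": 0,"ty": 0,"tz": 0.025,"gripper": 1},
  {"wx": 0,"wy": 0,"wz": 0,"tx": 0,"ty": 0,"tz": 0.02,"gripper": 1},
  {"wx": 0,"wy": 0,"wz": 0,"tx": 0,"ty": 0,"tz": 0,"gripper": 1},
  {"wx": 0,"wy": 0,"wz": 0,"tx": 0,"ty": 0,"tz": 0,"gripper": 1},
])

```text
time_s: 2.17
eef_pos: [0.4316, 0.2472, 0.0332]
orientation: [-2.456, -1.957, 0.003]
ft_force: [0.3, 0.5, -0.2]
finger_gap: 0.0929
```

Call:
send_rows([
  {"wx": 0,"wy": 0,"wz": 0,"tx": 0,"ty": 0,"tz": 0,"gripper": -1},
  {"wx": 0,"wy": 0,"wz": 0,"tx": 0,"ty": 0,"tz": 0,"gripper": -1},
  {"wx": 0,"wy": 0,"wz": 0,"tx": 0,"ty": 0,"tz": 0,"gripper": -1},
  {"wx": 0,"wy": 0,"wz": 0,"tx": 0,"ty": 0,"tz": 0,"gripper": -1},
  {"wx": 0,"wy": 0,"wz": 0,"tx": 0,"ty": 0,"tz": 0,"gripper": -1},
  {"wx": 0,"wy": 0,"wz": 0,"tx": 0,"ty": 0,"tz": 0,"gripper": -1},
])

```text
time_s: 2.67
eef_pos: [0.4333, 0.2465, 0.0344]
orientation: [-2.459, -1.955, -0.003]
ft_force: [-0.1, 0.3, 5.1]
finger_gap: 0.0619
```

Call:
send_rows([
  {"wx": 0,"wy": 0,"wz": 0,"tx": 0,"ty": 0,"tz": -0.005,"gripper": -1},
  {"wx": 0,"wy": 0,"wz": 0,"tx": 0,"ty": 0,"tz": -0.01,"gripper": -1},
  {"wx": 0,"wy": 0,"wz": 0,"tx": 0,"ty": 0,"tz": -0.02,"gripper": -1},
  {"wx": 0,"wy": 0,"wz": 0,"tx": 0,"ty": 0,"tz": -0.02,"gripper": -1},
  {"wx": 0,"wy": 0,"wz": 0,"tx": 0,"ty": 0,"tz": -0.02,"gripper": -1},
  {"wx": 0,"wy": 0,"wz": 0,"tx": 0,"ty": 0,"tz": -0.01,"gripper": -1},
  {"wx": 0,"wy": 0,"wz": 0,"tx": 0,"ty": 0,"tz": 0,"gripper": -1},
  {"wx": 0,"wy": 0,"wz": 0,"tx": 0,"ty": 0,"tz": 0,"gripper": -1},
])

```text
time_s: 3.33
eef_pos: [0.4327, 0.2458, 0.1192]
orientation: [2.459, 1.955, 0.001]
ft_force: [-0.2, -0.2, -2.6]
finger_gap: 0.0616
```

```bash
cat > ft.py <<'E'
from station import robot
from h import *
s=robot.read_state();R=Ro.from_rotvec(s["orientation"]).as_matrix()
print(round(s["time_s"],2),np.round(s["eef_pos"],4),"F",np.round(s["ft_force"],2),"T",np.round(s["torque"],3),"Ftool",np.round(R.T@s["ft_force"],2),"Ttool",np.round(R.T@s["torque"],3),"gap",round(s["finger_gap"],4))
print("R",R.round(3).tolist())
E
python3 ft.py; python3 ft.py
```

```text
3.33 [0.4327 0.2458 0.1192] F [-0.25 -0.2  -2.57] T [0.001 0.036 0.042] Ftool [-0.25 -0.2   2.57] Ttool [ 0.035 -0.007 -0.042] gap 0.0616
R [[0.225, 0.974, 0.001], [0.974, -0.225, 0.0], [0.0, 0.0, -1.0]]
3.33 [0.4327 0.2458 0.1192] F [-0.25 -0.2  -2.57] T [0.001 0.036 0.042] Ftool [-0.25 -0.2   2.57] Ttool [ 0.035 -0.007 -0.042] gap 0.0616
R [[0.225, 0.974, 0.001], [0.974, -0.225, 0.0], [0.0, 0.0, -1.0]]
```

Call:
send_rows([
  {"wx": 0,"wy": 0,"wz": 0,"tx": 0,"ty": 0.015,"tz": 0,"gripper": -1},
  {"wx": 0,"wy": 0,"wz": 0,"tx": 0,"ty": 0.025,"tz": 0,"gripper": -1},
  {"wx": 0,"wy": 0,"wz": 0,"tx": 0,"ty": 0.02,"tz": 0,"gripper": -1},
  {"wx": 0,"wy": 0,"wz": 0,"tx": 0,"ty": 0,"tz": 0,"gripper": -1},
  {"wx": 0,"wy": 0,"wz": 0,"tx": 0,"ty": 0,"tz": 0,"gripper": -1},
  {"wx": 0,"wy": 0,"wz": 0,"tx": 0,"ty": 0,"tz": 0,"gripper": -1},
])

```text
time_s: 3.83
eef_pos: [0.4895, 0.2323, 0.1174]
orientation: [-2.457, -1.955, 0.006]
ft_force: [-1.4, 0.2, -3.1]
finger_gap: 0.062
```

Call:
send_rows([
  {"wx": 0,"wy": 0,"wz": 0,"tx": 0,"ty": -0.015,"tz": 0,"gripper": -1},
  {"wx": 0,"wy": 0,"wz": 0,"tx": 0,"ty": -0.025,"tz": 0,"gripper": -1},
  {"wx": 0,"wy": 0,"wz": 0,"tx": 0,"ty": -0.02,"tz": 0,"gripper": -1},
  {"wx": 0,"wy": 0,"wz": 0,"tx": 0,"ty": 0,"tz": 0,"gripper": -1},
  {"wx": 0,"wy": 0,"wz": 0,"tx": 0,"ty": 0,"tz": 0,"gripper": -1},
  {"wx": 0,"wy": 0,"wz": 0,"tx": 0,"ty": 0,"tz": 0,"gripper": -1},
])

```text
time_s: 4.33
eef_pos: [0.4326, 0.2462, 0.1187]
orientation: [2.458, 1.957, 0.0]
ft_force: [0.2, -1.0, -2.8]
finger_gap: 0.0622
```

Call:
send_rows([
  {"wx": 0,"wy": 0,"wz": 0,"tx": 0,"ty": 0.015,"tz": 0,"gripper": -1},
  {"wx": 0,"wy": 0,"wz": 0,"tx": 0,"ty": 0.025,"tz": 0,"gripper": -1},
  {"wx": 0,"wy": 0,"wz": 0,"tx": 0,"ty": 0.02,"tz": 0,"gripper": -1},
  {"wx": 0,"wy": 0,"wz": 0,"tx": 0,"ty": 0,"tz": 0,"gripper": -1},
  {"wx": 0,"wy": 0,"wz": 0,"tx": 0,"ty": 0,"tz": 0,"gripper": -1},
  {"wx": 0,"wy": 0,"wz": 0,"tx": 0,"ty": 0,"tz": 0,"gripper": -1},
])

```text
time_s: 4.83
eef_pos: [0.4907, 0.2322, 0.1182]
orientation: [-2.459, -1.955, 0.002]
ft_force: [-0.9, 0.6, -2.9]
finger_gap: 0.062
```

```bash
python3 ft.py; python3 look.py .45 .24 -13 e
```

```text
4.83 [0.4907 0.2322 0.1182] F [-0.93  0.6  -2.9 ] T [ 0.027  0.065 -0.005] Ftool [ 0.38 -1.03  2.9 ] Ttool [0.069 0.011 0.005] gap 0.062
R [[0.226, 0.974, -0.002], [0.974, -0.226, -0.0], [-0.001, -0.001, -1.0]]
t 4.8333 p [0.4907 0.2322 0.1182] tilt/R
 [[ 0.226  0.974 -0.002]
 [ 0.974 -0.226 -0.   ]
 [-0.001 -0.001 -1.   ]]
shift tool [-0.0017 -0.0415 -0.0817] turn deg [-0.08  0.04 -0.03]
[-0.93  0.6  -2.9 ] [ 0.027  0.065 -0.005]
[[318.9 270.9]
 [231.4 270.8]
 [221.6  54.6]
 [328.   54.6]]
```

View pics/e.png

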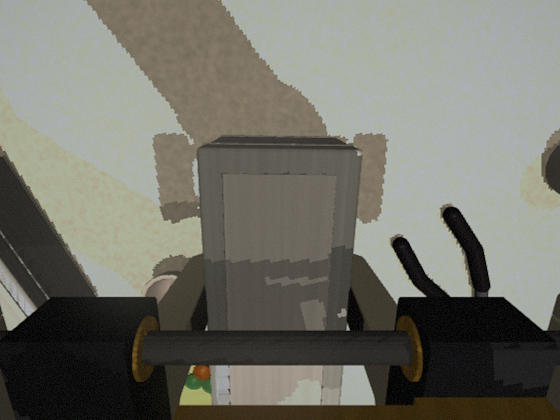

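Gripped cleanly (gap 62 mm), and the tin looks level. For the decision I'll tilt it both ways and average the moment readings, since a loose ball shifts its centre of mass.

Call:
send_rows([
  {"wx": 6,"wy": 0,"wz": 0,"tx": 0,"ty": -0.015,"tz": 0,"gripper": -1},
  {"wx": 6,"wy": 0,"wz": 0,"tx": 0,"ty": -0.025,"tz": 0,"gripper": -1},
  {"wx": 0,"wy": 0,"wz": 0,"tx": 0,"ty": -0.02,"tz": 0,"gripper": -1},
  {"wx": 0,"wy": 0,"wz": 0,"tx": 0,"ty": 0,"tz": 0,"gripper": -1},
  {"wx": 0,"wy": 0,"wz": 0,"tx": 0,"ty": 0,"tz": 0,"gripper": -1},
  {"wx": 0,"wy": 0,"wz": 0,"tx": 0,"ty": 0,"tz": 0,"gripper": -1},
  {"wx": 0,"wy": 0,"wz": 0,"tx": 0,"ty": 0,"tz": 0,"gripper": -1},
  {"wx": 0,"wy": 0,"wz": 0,"tx": 0,"ty": 0,"tz": 0,"gripper": -1},
])

```text
time_s: 5.55
eef_pos: [0.4338, 0.2458, 0.1254]
orientation: [-2.326, -1.85, 0.194]
ft_force: [0.1, 0.9, -3.1]
finger_gap: 0.0619
```

```bash
cat > avg.py <<'E'
from station import robot,viewer
from h import *
F=[];T=[]
for k in range(12):
    viewer.camera("top");s=robot.read_state();R=Ro.from_rotvec(s["orientation"]).as_matrix()
    F.append(R.T@s["ft_force"]);T.append(R.T@s["torque"])
F=np.array(F);T=np.array(T)
print("t",round(s["time_s"],2),"p",np.round(s["eef_pos"],4),"tilt",np.degrees(np.arcsin(R[2,1])).round(2),"gap",round(s["finger_gap"],4))
print("Ftool",F.mean(0).round(3),"sd",F.std(0).round(2),"Ttool",T.mean(0).round(4),"sd",T.std(0).round(3))
E
python3 avg.py
```

```text
t 6.15 p [0.4333 0.2459 0.1254] tilt -12.0 gap 0.0619
Ftool [-0.132  0.765  2.998] sd [0.56 0.55 0.37] Ttool [-0.3327  0.0013 -0.0069] sd [0.024 0.025 0.01 ]
```

Call:
send_rows([
  {"wx": -6,"wy": 0,"wz": 0,"tx": 0,"ty": 0,"tz": 0,"gripper": -1},
  {"wx": -6,"wy": 0,"wz": 0,"tx": 0,"ty": 0,"tz": 0,"gripper": -1},
  {"wx": -6,"wy": 0,"wz": 0,"tx": 0,"ty": 0,"tz": 0,"gripper": -1},
  {"wx": -6,"wy": 0,"wz": 0,"tx": 0,"ty": 0,"tz": 0,"gripper": -1},
  {"wx": 0,"wy": 0,"wz": 0,"tx": 0,"ty": 0,"tz": 0,"gripper": -1},
  {"wx": 0,"wy": 0,"wz": 0,"tx": 0,"ty": 0,"tz": 0,"gripper": -1},
  {"wx": 0,"wy": 0,"wz": 0,"tx": 0,"ty": 0,"tz": 0,"gripper": -1},
  {"wx": 0,"wy": 0,"wz": 0,"tx": 0,"ty": 0,"tz": 0,"gripper": -1},
])

```text
time_s: 6.82
eef_pos: [0.4349, 0.2451, 0.1257]
orientation: [2.329, 1.846, 0.195]
ft_force: [0.6, -0.2, -2.3]
finger_gap: 0.0616
```

```bash
python3 avg.py
```

```text
t 7.42 p [0.4333 0.2459 0.1254] tilt 12.0 gap 0.0616
Ftool [-0.1   -0.651  2.747] sd [0.48 0.39 0.6 ] Ttool [ 0.3433  0.0053 -0.0065] sd [0.025 0.022 0.018]
```

Call:
send_rows([
  {"wx": 4,"wy": 0,"wz": 0,"tx": 0,"ty": 0,"tz": 0,"gripper": -1},
  {"wx": 4,"wy": 0,"wz": 0,"tx": 0,"ty": 0,"tz": 0,"gripper": -1},
  {"wx": 4,"wy": 0,"wz": 0,"tx": 0,"ty": 0,"tz": 0,"gripper": -1},
  {"wx": 0,"wy": 0,"wz": 0,"tx": 0,"ty": 0,"tz": 0,"gripper": -1},
  {"wx": 0,"wy": 0,"wz": 0,"tx": 0,"ty": 0,"tz": 0,"gripper": -1},
])

```text
time_s: 7.83
eef_pos: [0.4343, 0.2451, 0.1252]
orientation: [2.46, 1.952, 0.002]
ft_force: [-0.5, -1.1, -3.4]
finger_gap: 0.062
```

```bash
python3 avg.py
```

```text
t 8.43 p [0.4332 0.246  0.1255] tilt 0.01 gap 0.0618
Ftool [-0.045 -0.137  2.963] sd [0.38 0.43 0.5 ] Ttool [0.0137 0.0038 0.0014] sd [0.028 0.026 0.028]
```

Call:
send_rows([
  {"wx": 0,"wy": 0,"wz": 0,"tx": 0,"ty": 0,"tz": 0.012,"gripper": -1},
  {"wx": 0,"wy": 0,"wz": 0,"tx": 0,"ty": 0,"tz": 0.022,"gripper": -1},
  {"wx": 0,"wy": 0,"wz": 0,"tx": 0,"ty": 0,"tz": 0.022,"gripper": -1},
  {"wx": 0,"wy": 0,"wz": 0,"tx": 0,"ty": 0,"tz": 0.018,"gripper": -1},
  {"wx": 0,"wy": 0,"wz": 0,"tx": 0,"ty": 0,"tz": 0.01,"gripper": -1},
  {"wx": 0,"wy": 0,"wz": 0,"tx": 0,"ty": 0,"tz": 0.004,"gripper": -1},
  {"wx": 0,"wy": 0,"wz": 0,"tx": 0,"ty": 0,"tz": 0.002,"gripper": -1},
  {"wx": 0,"wy": 0,"wz": 0,"tx": 0,"ty": 0,"tz": 0,"gripper": -1},
])

```text
time_s: 9.1
eef_pos: [0.4337, 0.2461, 0.0357]
orientation: [2.459, 1.956, 0.001]
ft_force: [0.3, -0.5, -1.7]
finger_gap: 0.062
```

```bash
python3 ft.py
```

```text
9.1 [0.4337 0.2461 0.0357] F [ 0.34 -0.46 -1.65] T [-0.025 -0.005 -0.009] Ftool [-0.37  0.43  1.65] Ttool [-0.011 -0.023  0.009] gap 0.062
R [[0.225, 0.974, 0.001], [0.974, -0.225, 0.0], [0.0, 0.001, -1.0]]
```

Almost touching. I'll go down another 1.5 mm, then release.

Call:
send_rows([
  {"wx": 0,"wy": 0,"wz": 0,"tx": 0,"ty": 0,"tz": 0.0015,"gripper": -1},
  {"wx": 0,"wy": 0,"wz": 0,"tx": 0,"ty": 0,"tz": 0,"gripper": -1},
  {"wx": 0,"wy": 0,"wz": 0,"tx": 0,"ty": 0,"tz": 0,"gripper": 1},
  {"wx": 0,"wy": 0,"wz": 0,"tx": 0,"ty": 0,"tz": 0,"gripper": 1},
  {"wx": 0,"wy": 0,"wz": 0,"tx": 0,"ty": 0,"tz": 0,"gripper": 1},
  {"wx": 0,"wy": 0,"wz": 0,"tx": 0,"ty": 0,"tz": 0,"gripper": 1},
])

```text
time_s: 9.6
eef_pos: [0.4337, 0.2461, 0.0344]
orientation: [2.459, 1.956, 0.002]
ft_force: [-0.8, 0.6, -0.9]
finger_gap: 0.084
```

Call:
send_rows([
  {"wx": 0,"wy": 0,"wz": 0,"tx": 0,"ty": 0,"tz": 0,"gripper": 1},
  {"wx": 0,"wy": 0,"wz": 0,"tx": 0,"ty": 0,"tz": -0.015,"gripper": 1},
  {"wx": 0,"wy": 0,"wz": 0,"tx": 0,"ty": 0,"tz": -0.03,"gripper": 1},
  {"wx": 0,"wy": 0,"wz": 0,"tx": 0,"ty": 0,"tz": -0.04,"gripper": 1},
  {"wx": 0,"wy": 0,"wz": 0,"tx": 0,"ty": 0,"tz": -0.04,"gripper": 1},
  {"wx": 0,"wy": 0,"wz": 0,"tx": 0,"ty": 0,"tz": -0.03,"gripper": 1},
  {"wx": 0,"wy": 0,"wz": 0,"tx": 0,"ty": 0,"tz": -0.01,"gripper": 1},
  {"wx": 0,"wy": 0,"wz": 0,"tx": 0,"ty": 0,"tz": 0,"gripper": 1},
])

```text
time_s: 10.27
eef_pos: [0.435, 0.2469, 0.2022]
orientation: [2.458, 1.955, 0.012]
ft_force: [-0.1, -0.3, 0.3]
finger_gap: 0.0929
```

```bash
python3 look.py .433 .244 -13 f; python3 - <<'E'
from station import robot
from h import *
goal(robot.read_state(),.469,.0095,.20,8.7)
E
```

```text
t 10.2667 p [0.435  0.2469 0.2022] tilt/R
 [[ 0.225  0.974  0.007]
 [ 0.974 -0.225  0.004]
 [ 0.005  0.005 -1.   ]]
shift tool [-0.0033 -0.0014  0.0022] turn deg [ 0.31 -0.31 -0.01]
[-0.15 -0.33  0.35] [ 0.004 -0.073  0.021]
[[304.6 266. ]
 [241.8 266.1]
 [236.6 119. ]
 [308.9 119. ]]
t 10.3167 p [0.4338 0.2462 0.2001] tilt/R
 [[ 0.225  0.974  0.003]
 [ 0.974 -0.225  0.002]
 [ 0.002  0.002 -1.   ]]
shift tool [-2.227e-01  8.750e-02 -2.000e-04] turn deg [  0.15  -0.1  -21.7 ]
```

View pics/f_o.png

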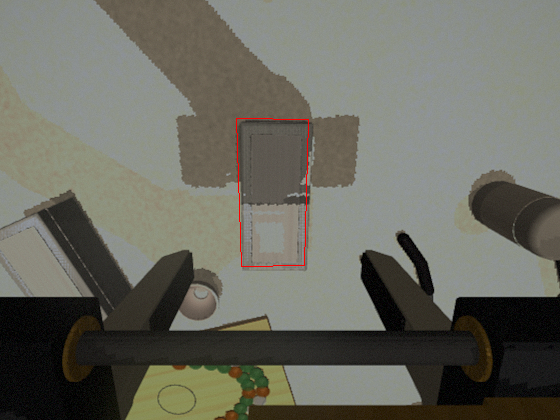

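The left tin is back upright on its spot. On to the middle tin.

Call:
send_rows([
  {"wx": 0,"wy": 0,"wz": 0,"tx": -0.014,"ty": 0.0055,"tz": 0,"gripper": 1},
  {"wx": 0,"wy": 0,"wz": 0,"tx": -0.03,"ty": 0.012,"tz": 0,"gripper": 1},
  {"wx": 0,"wy": 0,"wz": 0,"tx": -0.03,"ty": 0.012,"tz": 0,"gripper": 1},
  {"wx": 0,"wy": 0,"wz": 0,"tx": -0.035,"ty": 0.014,"tz": 0,"gripper": 1},
  {"wx": 0,"wy": 0,"wz": 0,"tx": -0.035,"ty": 0.014,"tz": 0,"gripper": 1},
  {"wx": 0,"wy": 0,"wz": 0,"tx": -0.03,"ty": 0.012,"tz": 0,"gripper": 1},
  {"wx": 0,"wy": 0,"wz": 0,"tx": -0.03,"ty": 0.012,"tz": 0,"gripper": 1},
  {"wx": 0,"wy": 0,"wz": 0,"tx": -0.0185,"ty": 0.006,"tz": 0,"gripper": 1},
])

```text
time_s: 10.98
eef_pos: [0.4676, 0.0051, 0.1971]
orientation: [-2.463, -1.95, 0.007]
ft_force: [-0.2, 0.0, -0.4]
finger_gap: 0.0929
```

Call:
send_rows([
  {"wx": 0,"wy": 0,"wz": -5.4,"tx": 0,"ty": 0,"tz": 0,"gripper": 1},
  {"wx": 0,"wy": 0,"wz": -5.4,"tx": 0,"ty": 0,"tz": 0,"gripper": 1},
  {"wx": 0,"wy": 0,"wz": -5.4,"tx": 0,"ty": 0,"tz": 0,"gripper": 1},
  {"wx": 0,"wy": 0,"wz": -5.5,"tx": 0,"ty": 0,"tz": 0,"gripper": 1},
  {"wx": 0,"wy": 0,"wz": 0,"tx": 0,"ty": 0,"tz": 0,"gripper": 1},
  {"wx": 0,"wy": 0,"wz": 0,"tx": 0,"ty": 0,"tz": 0,"gripper": 1},
])

```text
time_s: 11.48
eef_pos: [0.4675, 0.0093, 0.1975]
orientation: [-2.048, -2.379, 0.003]
ft_force: [-0.3, 0.1, -0.3]
finger_gap: 0.0932
```

```bash
python3 look.py .469 .0095 8.7 g
```

```text
t 11.4833 p [0.4675 0.0093 0.1975] tilt/R
 [[-0.149  0.989 -0.003]
 [ 0.989  0.149  0.   ]
 [ 0.001 -0.003 -1.   ]]
shift tool [ 0.      0.0015 -0.0025] turn deg [-0.19 -0.03 -0.15]
[-0.3   0.12 -0.25] [ 0.016  0.    -0.013]
[[309.6 272.5]
 [246.  272.6]
 [241.1 124.5]
 [314.1 124.3]]
```

View pics/g_o.png

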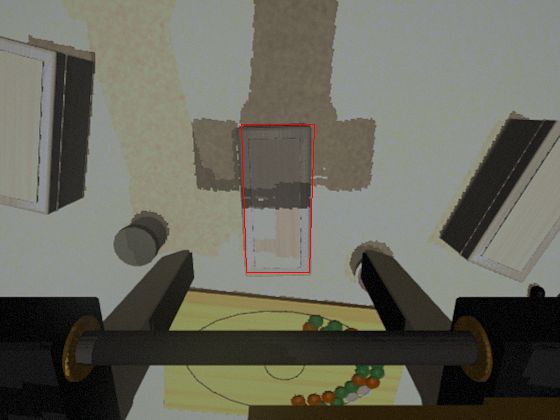

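The middle tin's lid lies within 1–2 px of the prediction. Going down and gripping.

Call:
send_rows([
  {"wx": 0,"wy": 0,"wz": 0,"tx": -0.001,"ty": 0.001,"tz": 0.018,"gripper": 1},
  {"wx": 0,"wy": 0,"wz": 0,"tx": 0,"ty": 0,"tz": 0.035,"gripper": 1},
  {"wx": 0,"wy": 0,"wz": 0,"tx": 0,"ty": 0,"tz": 0.035,"gripper": 1},
  {"wx": 0,"wy": 0,"wz": 0,"tx": 0,"ty": 0,"tz": 0.035,"gripper": 1},
  {"wx": 0,"wy": 0,"wz": 0,"tx": 0,"ty": 0,"tz": 0.025,"gripper": 1},
  {"wx": 0,"wy": 0,"wz": 0,"tx": 0,"ty": 0,"tz": 0.015,"gripper": 1},
  {"wx": 0,"wy": 0,"wz": 0,"tx": 0,"ty": 0,"tz": 0,"gripper": 1},
  {"wx": 0,"wy": 0,"wz": 0,"tx": 0,"ty": 0,"tz": 0,"gripper": 1},
])

```text
time_s: 12.2
eef_pos: [0.4691, 0.0086, 0.0352]
orientation: [-2.046, -2.382, 0.003]
ft_force: [-0.1, 0.6, 0.7]
finger_gap: 0.0933
```

Call:
send_rows([
  {"wx": 0,"wy": 0,"wz": 0,"tx": 0,"ty": 0,"tz": 0,"gripper": -1},
  {"wx": 0,"wy": 0,"wz": 0,"tx": 0,"ty": 0,"tz": 0,"gripper": -1},
  {"wx": 0,"wy": 0,"wz": 0,"tx": 0,"ty": 0,"tz": 0,"gripper": -1},
  {"wx": 0,"wy": 0,"wz": 0,"tx": 0,"ty": 0,"tz": 0,"gripper": -1},
  {"wx": 0,"wy": 0,"wz": 0,"tx": 0,"ty": 0,"tz": 0,"gripper": -1},
  {"wx": 0,"wy": 0,"wz": 0,"tx": 0,"ty": 0,"tz": 0,"gripper": -1},
])

```text
time_s: 12.7
eef_pos: [0.47, 0.0085, 0.0365]
orientation: [2.046, 2.383, 0.001]
ft_force: [-0.9, -0.5, 3.3]
finger_gap: 0.0623
```

```bash
python3 ft.py
```

```text
12.7 [0.47   0.0085 0.0365] F [-0.88 -0.47  3.27] T [0.049 0.076 0.127] Ftool [-0.33 -0.94 -3.27] Ttool [ 0.068  0.06  -0.127] gap 0.0623
R [[-0.152, 0.988, 0.001], [0.988, 0.152, -0.0], [-0.0, 0.001, -1.0]]
```

Call:
send_rows([
  {"wx": 0,"wy": 0,"wz": 0,"tx": 0,"ty": 0,"tz": -0.005,"gripper": -1},
  {"wx": 0,"wy": 0,"wz": 0,"tx": 0,"ty": 0,"tz": -0.01,"gripper": -1},
  {"wx": 0,"wy": 0,"wz": 0,"tx": 0,"ty": 0,"tz": -0.02,"gripper": -1},
  {"wx": 0,"wy": 0,"wz": 0,"tx": 0,"ty": 0,"tz": -0.02,"gripper": -1},
  {"wx": 0,"wy": 0,"wz": 0,"tx": 0,"ty": 0,"tz": -0.02,"gripper": -1},
  {"wx": 0,"wy": 0,"wz": 0,"tx": 0,"ty": 0,"tz": -0.01,"gripper": -1},
  {"wx": 0,"wy": 0,"wz": 0,"tx": 0,"ty": 0,"tz": 0,"gripper": -1},
  {"wx": 0,"wy": 0,"wz": 0,"tx": 0,"ty": 0,"tz": 0,"gripper": -1},
])

```text
time_s: 13.37
eef_pos: [0.4693, 0.0085, 0.121]
orientation: [2.047, 2.383, -0.0]
ft_force: [0.1, -0.6, -2.5]
finger_gap: 0.0618
```

```bash
python3 ft.py
```

```text
13.37 [0.4693 0.0085 0.121 ] F [ 0.14 -0.56 -2.5 ] T [0.036 0.049 0.008] Ftool [-0.57  0.05  2.5 ] Ttool [ 0.043  0.043 -0.008] gap 0.0618
R [[-0.151, 0.989, -0.0], [0.989, 0.151, -0.0], [-0.0, -0.0, -1.0]]
```

Call:
send_rows([
  {"wx": 0,"wy": 0,"wz": 0,"tx": 0,"ty": 0.015,"tz": 0,"gripper": -1},
  {"wx": 0,"wy": 0,"wz": 0,"tx": 0,"ty": 0.025,"tz": 0,"gripper": -1},
  {"wx": 0,"wy": 0,"wz": 0,"tx": 0,"ty": 0.02,"tz": 0,"gripper": -1},
  {"wx": 0,"wy": 0,"wz": 0,"tx": 0,"ty": 0,"tz": 0,"gripper": -1},
  {"wx": 0,"wy": 0,"wz": 0,"tx": 0,"ty": 0,"tz": 0,"gripper": -1},
  {"wx": 0,"wy": 0,"wz": 0,"tx": 0,"ty": 0,"tz": 0,"gripper": -1},
])

```text
time_s: 13.87
eef_pos: [0.527, 0.0174, 0.1194]
orientation: [-2.045, -2.381, 0.005]
ft_force: [0.4, 0.4, -2.9]
finger_gap: 0.0619
```

Call:
send_rows([
  {"wx": 0,"wy": 0,"wz": 0,"tx": 0,"ty": -0.015,"tz": 0,"gripper": -1},
  {"wx": 0,"wy": 0,"wz": 0,"tx": 0,"ty": -0.025,"tz": 0,"gripper": -1},
  {"wx": 0,"wy": 0,"wz": 0,"tx": 0,"ty": -0.02,"tz": 0,"gripper": -1},
  {"wx": 0,"wy": 0,"wz": 0,"tx": 0,"ty": 0,"tz": 0,"gripper": -1},
  {"wx": 0,"wy": 0,"wz": 0,"tx": 0,"ty": 0,"tz": 0,"gripper": -1},
  {"wx": 0,"wy": 0,"wz": 0,"tx": 0,"ty": 0,"tz": 0,"gripper": -1},
])

```text
time_s: 14.37
eef_pos: [0.4698, 0.0085, 0.121]
orientation: [2.047, 2.383, 0.0]
ft_force: [-0.8, 0.4, -3.6]
finger_gap: 0.0619
```

Call:
send_rows([
  {"wx": 0,"wy": 0,"wz": 0,"tx": 0,"ty": 0.015,"tz": 0,"gripper": -1},
  {"wx": 0,"wy": 0,"wz": 0,"tx": 0,"ty": 0.025,"tz": 0,"gripper": -1},
  {"wx": 0,"wy": 0,"wz": 0,"tx": 0,"ty": 0.02,"tz": 0,"gripper": -1},
  {"wx": 0,"wy": 0,"wz": 0,"tx": 0,"ty": 0,"tz": 0,"gripper": -1},
  {"wx": 0,"wy": 0,"wz": 0,"tx": 0,"ty": 0,"tz": 0,"gripper": -1},
  {"wx": 0,"wy": 0,"wz": 0,"tx": 0,"ty": 0,"tz": 0,"gripper": -1},
])

```text
time_s: 14.87
eef_pos: [0.5284, 0.0176, 0.1204]
orientation: [-2.046, -2.383, 0.002]
ft_force: [-0.0, -0.6, -3.4]
finger_gap: 0.0622
```

Call:
send_rows([
  {"wx": 6,"wy": 0,"wz": 0,"tx": 0,"ty": -0.015,"tz": 0,"gripper": -1},
  {"wx": 6,"wy": 0,"wz": 0,"tx": 0,"ty": -0.025,"tz": 0,"gripper": -1},
  {"wx": 0,"wy": 0,"wz": 0,"tx": 0,"ty": -0.02,"tz": 0,"gripper": -1},
  {"wx": 0,"wy": 0,"wz": 0,"tx": 0,"ty": 0,"tz": 0,"gripper": -1},
  {"wx": 0,"wy": 0,"wz": 0,"tx": 0,"ty": 0,"tz": 0,"gripper": -1},
  {"wx": 0,"wy": 0,"wz": 0,"tx": 0,"ty": 0,"tz": 0,"gripper": -1},
  {"wx": 0,"wy": 0,"wz": 0,"tx": 0,"ty": 0,"tz": 0,"gripper": -1},
  {"wx": 0,"wy": 0,"wz": 0,"tx": 0,"ty": 0,"tz": 0,"gripper": -1},
])

```text
time_s: 15.53
eef_pos: [0.4709, 0.0087, 0.1278]
orientation: [-1.952, -2.274, 0.238]
ft_force: [0.6, -0.0, -3.3]
finger_gap: 0.062
```

```bash
python3 avg.py
```

```text
t 16.13 p [0.4702 0.0086 0.1277] tilt -12.0 gap 0.0622
Ftool [-0.14   0.85   3.524] sd [0.44 0.63 0.51] Ttool [-0.288   0.0449 -0.0028] sd [0.027 0.032 0.026]
```

Call:
send_rows([
  {"wx": -6,"wy": 0,"wz": 0,"tx": 0,"ty": 0,"tz": 0,"gripper": -1},
  {"wx": -6,"wy": 0,"wz": 0,"tx": 0,"ty": 0,"tz": 0,"gripper": -1},
  {"wx": -6,"wy": 0,"wz": 0,"tx": 0,"ty": 0,"tz": 0,"gripper": -1},
  {"wx": -6,"wy": 0,"wz": 0,"tx": 0,"ty": 0,"tz": 0,"gripper": -1},
  {"wx": 0,"wy": 0,"wz": 0,"tx": 0,"ty": 0,"tz": 0,"gripper": -1},
  {"wx": 0,"wy": 0,"wz": 0,"tx": 0,"ty": 0,"tz": 0,"gripper": -1},
  {"wx": 0,"wy": 0,"wz": 0,"tx": 0,"ty": 0,"tz": 0,"gripper": -1},
  {"wx": 0,"wy": 0,"wz": 0,"tx": 0,"ty": 0,"tz": 0,"gripper": -1},
])

```text
time_s: 16.8
eef_pos: [0.4722, 0.0089, 0.128]
orientation: [1.951, 2.273, 0.239]
ft_force: [0.3, 0.3, -3.9]
finger_gap: 0.0616
```

```bash
python3 avg.py
```

```text
t 17.4 p [0.4702 0.0086 0.1277] tilt 12.0 gap 0.0621
Ftool [-0.189 -0.473  3.004] sd [0.37 0.44 0.51] Ttool [0.2925 0.0364 0.013 ] sd [0.031 0.031 0.026]
```

Call:
send_rows([
  {"wx": 4,"wy": 0,"wz": 0,"tx": 0,"ty": 0,"tz": 0,"gripper": -1},
  {"wx": 4,"wy": 0,"wz": 0,"tx": 0,"ty": 0,"tz": 0,"gripper": -1},
  {"wx": 4,"wy": 0,"wz": 0,"tx": 0,"ty": 0,"tz": 0,"gripper": -1},
  {"wx": 0,"wy": 0,"wz": 0,"tx": 0,"ty": 0,"tz": 0,"gripper": -1},
  {"wx": 0,"wy": 0,"wz": 0,"tx": 0,"ty": 0,"tz": 0,"gripper": -1},
])

```text
time_s: 17.82
eef_pos: [0.471, 0.0089, 0.1275]
orientation: [2.045, 2.383, 0.003]
ft_force: [-0.6, -0.7, -3.6]
finger_gap: 0.0619
```

```bash
python3 avg.py
```

```text
t 18.42 p [0.4702 0.0086 0.1277] tilt -0.0 gap 0.0619
Ftool [ 0.013 -0.119  3.168] sd [0.57 0.59 0.56] Ttool [-0.0232  0.0285  0.0106] sd [0.027 0.038 0.03 ]
```

The tilt test gives a moment swing of 0.676 Nm for the left tin and 0.581 for the middle. The difference is about what the ball should cause (≈0.1). Setting the middle tin back.

Call:
send_rows([
  {"wx": 0,"wy": 0,"wz": 0,"tx": 0,"ty": 0,"tz": 0.012,"gripper": -1},
  {"wx": 0,"wy": 0,"wz": 0,"tx": 0,"ty": 0,"tz": 0.022,"gripper": -1},
  {"wx": 0,"wy": 0,"wz": 0,"tx": 0,"ty": 0,"tz": 0.022,"gripper": -1},
  {"wx": 0,"wy": 0,"wz": 0,"tx": 0,"ty": 0,"tz": 0.018,"gripper": -1},
  {"wx": 0,"wy": 0,"wz": 0,"tx": 0,"ty": 0,"tz": 0.01,"gripper": -1},
  {"wx": 0,"wy": 0,"wz": 0,"tx": 0,"ty": 0,"tz": 0.004,"gripper": -1},
  {"wx": 0,"wy": 0,"wz": 0,"tx": 0,"ty": 0,"tz": 0.0035,"gripper": -1},
  {"wx": 0,"wy": 0,"wz": 0,"tx": 0,"ty": 0,"tz": 0,"gripper": -1},
])

```text
time_s: 19.08
eef_pos: [0.4706, 0.0087, 0.0368]
orientation: [2.046, 2.383, 0.001]
ft_force: [0.8, 0.1, -3.4]
finger_gap: 0.0621
```

```bash
python3 ft.py
```

```text
19.08 [0.4706 0.0087 0.0368] F [ 0.79  0.14 -3.43] T [ 0.034 -0.029 -0.039] Ftool [0.02 0.8  3.43] Ttool [-0.034  0.029  0.039] gap 0.0621
R [[-0.152, 0.988, 0.001], [0.988, 0.152, -0.0], [-0.0, 0.001, -1.0]]
```

Call:
send_rows([
  {"wx": 0,"wy": 0,"wz": 0,"tx": 0,"ty": 0,"tz": 0.0015,"gripper": -1},
  {"wx": 0,"wy": 0,"wz": 0,"tx": 0,"ty": 0,"tz": 0,"gripper": -1},
])

```text
time_s: 19.25
eef_pos: [0.471, 0.0087, 0.0365]
orientation: [2.045, 2.382, 0.002]
ft_force: [-2.0, 0.9, 8.4]
finger_gap: 0.062
```

Call:
send_rows([
  {"wx": 0,"wy": 0,"wz": 0,"tx": 0,"ty": 0,"tz": 0,"gripper": 1},
  {"wx": 0,"wy": 0,"wz": 0,"tx": 0,"ty": 0,"tz": 0,"gripper": 1},
  {"wx": 0,"wy": 0,"wz": 0,"tx": 0,"ty": 0,"tz": 0,"gripper": 1},
  {"wx": 0,"wy": 0,"wz": 0,"tx": 0,"ty": 0,"tz": 0,"gripper": 1},
  {"wx": 0,"wy": 0,"wz": 0,"tx": 0,"ty": 0,"tz": 0,"gripper": 1},
])

```text
time_s: 19.67
eef_pos: [0.4705, 0.0086, 0.0348]
orientation: [2.046, 2.383, 0.0]
ft_force: [0.1, 1.0, 0.5]
finger_gap: 0.0902
```

Call:
send_rows([
  {"wx": 0,"wy": 0,"wz": 0,"tx": 0,"ty": 0,"tz": -0.015,"gripper": 1},
  {"wx": 0,"wy": 0,"wz": 0,"tx": 0,"ty": 0,"tz": -0.03,"gripper": 1},
  {"wx": 0,"wy": 0,"wz": 0,"tx": 0,"ty": 0,"tz": -0.04,"gripper": 1},
  {"wx": 0,"wy": 0,"wz": 0,"tx": 0,"ty": 0,"tz": -0.04,"gripper": 1},
  {"wx": 0,"wy": 0,"wz": 0,"tx": 0,"ty": 0,"tz": -0.03,"gripper": 1},
  {"wx": 0,"wy": 0,"wz": 0,"tx": 0,"ty": 0,"tz": -0.01,"gripper": 1},
  {"wx": 0,"wy": 0,"wz": 0,"tx": 0,"ty": 0,"tz": 0,"gripper": 1},
  {"wx": 0,"wy": 0,"wz": 0,"tx": 0,"ty": 0,"tz": 0,"gripper": 1},
])

```text
time_s: 20.33
eef_pos: [0.4701, 0.0086, 0.1997]
orientation: [2.046, 2.383, 0.0]
ft_force: [0.1, 0.6, -0.5]
finger_gap: 0.0932
```

```bash
python3 look.py .469 .0095 8.7 i; python3 - <<'E'
from station import robot
from h import *
goal(robot.read_state(),.435,-.2195,.20,-5.5)
E
```

```text
t 20.3333 p [0.4701 0.0086 0.1997] tilt/R
 [[-0.151  0.989  0.   ]
 [ 0.989  0.151 -0.   ]
 [-0.     0.    -1.   ]]
shift tool [ 0.0011 -0.0009 -0.0003] turn deg [ 0.03  0.01 -0.01]
[ 0.08  0.57 -0.47] [-0.015  0.042 -0.024]
[[310.4 268.7]
 [247.1 268.6]
 [242.8 120.7]
 [315.5 120.7]]
t 20.3833 p [0.4694 0.0085 0.1988] tilt/R
 [[-0.151  0.988 -0.002]
 [ 0.988  0.151 -0.   ]
 [ 0.    -0.002 -1.   ]]
shift tool [-0.2202 -0.0685 -0.0011] turn deg [-1.10e-01  1.00e-02  1.42e+01]
```

View pics/i_o.png

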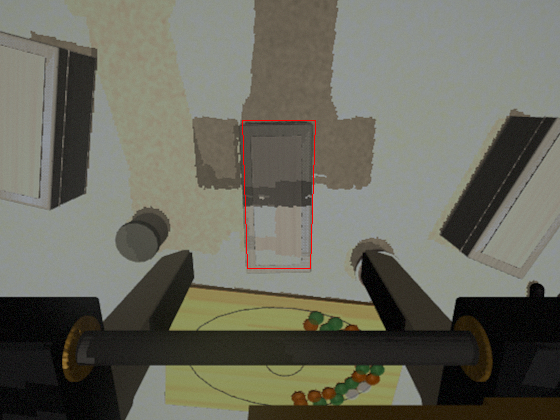

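The middle tin is back in place. On to the right tin.

Call:
send_rows([
  {"wx": 0,"wy": 0,"wz": 0,"tx": -0.015,"ty": -0.005,"tz": 0,"gripper": 1},
  {"wx": 0,"wy": 0,"wz": 0,"tx": -0.03,"ty": -0.009,"tz": 0,"gripper": 1},
  {"wx": 0,"wy": 0,"wz": 0,"tx": -0.03,"ty": -0.009,"tz": 0,"gripper": 1},
  {"wx": 0,"wy": 0,"wz": 0,"tx": -0.035,"ty": -0.011,"tz": 0,"gripper": 1},
  {"wx": 0,"wy": 0,"wz": 0,"tx": -0.035,"ty": -0.011,"tz": 0,"gripper": 1},
  {"wx": 0,"wy": 0,"wz": 0,"tx": -0.03,"ty": -0.009,"tz": 0,"gripper": 1},
  {"wx": 0,"wy": 0,"wz": 0,"tx": -0.03,"ty": -0.009,"tz": 0,"gripper": 1},
  {"wx": 0,"wy": 0,"wz": 0,"tx": -0.015,"ty": -0.0055,"tz": 0,"gripper": 1},
])

```text
time_s: 21.05
eef_pos: [0.4335, -0.2234, 0.1976]
orientation: [-2.051, -2.376, 0.005]
ft_force: [0.6, -0.0, 0.4]
finger_gap: 0.0933
```

Call:
send_rows([
  {"wx": 0,"wy": 0,"wz": 4.7,"tx": 0,"ty": 0,"tz": 0,"gripper": 1},
  {"wx": 0,"wy": 0,"wz": 4.7,"tx": 0,"ty": 0,"tz": 0,"gripper": 1},
  {"wx": 0,"wy": 0,"wz": 4.8,"tx": 0,"ty": 0,"tz": 0,"gripper": 1},
  {"wx": 0,"wy": 0,"wz": 0,"tx": 0,"ty": 0,"tz": 0,"gripper": 1},
  {"wx": 0,"wy": 0,"wz": 0,"tx": 0,"ty": 0,"tz": 0,"gripper": 1},
])

```text
time_s: 21.47
eef_pos: [0.435, -0.2187, 0.1981]
orientation: [-2.321, -2.113, 0.003]
ft_force: [0.2, 0.0, 0.1]
finger_gap: 0.093
```

```bash
python3 look.py .435 -.2195 -5.5 j
```

```text
t 21.4667 p [ 0.435  -0.2187  0.1981] tilt/R
 [[ 0.093  0.996 -0.003]
 [ 0.996 -0.093  0.001]
 [ 0.001 -0.004 -1.   ]]
shift tool [-0.0008  0.0001 -0.0019] turn deg [-0.2  -0.05  0.14]
[0.24 0.04 0.11] [ 0.033  0.066 -0.003]
[[308.1 270.9]
 [244.5 270.7]
 [240.3 122.4]
 [313.2 122.6]]
```

View pics/j_o.png

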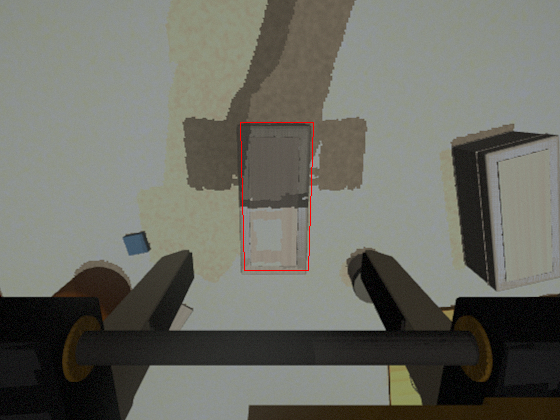

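Call:
send_rows([
  {"wx": 0,"wy": 0,"wz": 0,"tx": -0.0015,"ty": 0.001,"tz": 0.018,"gripper": 1},
  {"wx": 0,"wy": 0,"wz": 0,"tx": 0,"ty": 0,"tz": 0.035,"gripper": 1},
  {"wx": 0,"wy": 0,"wz": 0,"tx": 0,"ty": 0,"tz": 0.035,"gripper": 1},
  {"wx": 0,"wy": 0,"wz": 0,"tx": 0,"ty": 0,"tz": 0.035,"gripper": 1},
  {"wx": 0,"wy": 0,"wz": 0,"tx": 0,"ty": 0,"tz": 0.025,"gripper": 1},
  {"wx": 0,"wy": 0,"wz": 0,"tx": 0,"ty": 0,"tz": 0.015,"gripper": 1},
  {"wx": 0,"wy": 0,"wz": 0,"tx": 0,"ty": 0,"tz": 0,"gripper": 1},
  {"wx": 0,"wy": 0,"wz": 0,"tx": 0,"ty": 0,"tz": 0,"gripper": 1},
])

```text
time_s: 22.18
eef_pos: [0.4361, -0.2204, 0.036]
orientation: [-2.323, -2.112, 0.001]
ft_force: [0.4, -0.1, 0.1]
finger_gap: 0.0929
```

Call:
send_rows([
  {"wx": 0,"wy": 0,"wz": 0,"tx": 0,"ty": 0,"tz": 0,"gripper": -1},
  {"wx": 0,"wy": 0,"wz": 0,"tx": 0,"ty": 0,"tz": 0,"gripper": -1},
  {"wx": 0,"wy": 0,"wz": 0,"tx": 0,"ty": 0,"tz": 0,"gripper": -1},
  {"wx": 0,"wy": 0,"wz": 0,"tx": 0,"ty": 0,"tz": 0,"gripper": -1},
  {"wx": 0,"wy": 0,"wz": 0,"tx": 0,"ty": 0,"tz": 0,"gripper": -1},
  {"wx": 0,"wy": 0,"wz": 0,"tx": 0,"ty": 0,"tz": 0,"gripper": -1},
])

```text
time_s: 22.68
eef_pos: [0.4371, -0.2214, 0.0374]
orientation: [2.324, 2.111, 0.0]
ft_force: [-0.7, -0.8, 3.8]
finger_gap: 0.062
```

Call:
send_rows([
  {"wx": 0,"wy": 0,"wz": 0,"tx": 0,"ty": 0,"tz": -0.005,"gripper": -1},
  {"wx": 0,"wy": 0,"wz": 0,"tx": 0,"ty": 0,"tz": -0.01,"gripper": -1},
  {"wx": 0,"wy": 0,"wz": 0,"tx": 0,"ty": 0,"tz": -0.02,"gripper": -1},
  {"wx": 0,"wy": 0,"wz": 0,"tx": 0,"ty": 0,"tz": -0.02,"gripper": -1},
  {"wx": 0,"wy": 0,"wz": 0,"tx": 0,"ty": 0,"tz": -0.02,"gripper": -1},
  {"wx": 0,"wy": 0,"wz": 0,"tx": 0,"ty": 0,"tz": -0.01,"gripper": -1},
  {"wx": 0,"wy": 0,"wz": 0,"tx": 0,"ty": 0,"tz": 0,"gripper": -1},
  {"wx": 0,"wy": 0,"wz": 0,"tx": 0,"ty": 0,"tz": 0,"gripper": -1},
])

```text
time_s: 23.35
eef_pos: [0.4365, -0.2206, 0.1222]
orientation: [2.325, 2.112, 0.0]
ft_force: [-0.7, -0.1, -2.7]
finger_gap: 0.0619
```

```bash
python3 ft.py
```

```text
23.35 [ 0.4365 -0.2206  0.1222] F [-0.66 -0.08 -2.74] T [ 0.024  0.008 -0.022] Ftool [-0.15 -0.65  2.74] Ttool [0.01  0.023 0.022] gap 0.0619
R [[0.096, 0.995, 0.001], [0.995, -0.096, -0.0], [-0.0, 0.001, -1.0]]
```

Call:
send_rows([
  {"wx": 0,"wy": 0,"wz": 0,"tx": 0,"ty": 0.015,"tz": 0,"gripper": -1},
  {"wx": 0,"wy": 0,"wz": 0,"tx": 0,"ty": 0.025,"tz": 0,"gripper": -1},
  {"wx": 0,"wy": 0,"wz": 0,"tx": 0,"ty": 0.02,"tz": 0,"gripper": -1},
  {"wx": 0,"wy": 0,"wz": 0,"tx": 0,"ty": 0,"tz": 0,"gripper": -1},
  {"wx": 0,"wy": 0,"wz": 0,"tx": 0,"ty": 0,"tz": 0,"gripper": -1},
  {"wx": 0,"wy": 0,"wz": 0,"tx": 0,"ty": 0,"tz": 0,"gripper": -1},
])

```text
time_s: 23.85
eef_pos: [0.4945, -0.226, 0.1204]
orientation: [-2.323, -2.109, 0.004]
ft_force: [0.1, 0.3, -3.5]
finger_gap: 0.062
```

Call:
send_rows([
  {"wx": 0,"wy": 0,"wz": 0,"tx": 0,"ty": -0.015,"tz": 0,"gripper": -1},
  {"wx": 0,"wy": 0,"wz": 0,"tx": 0,"ty": -0.025,"tz": 0,"gripper": -1},
  {"wx": 0,"wy": 0,"wz": 0,"tx": 0,"ty": -0.02,"tz": 0,"gripper": -1},
  {"wx": 0,"wy": 0,"wz": 0,"tx": 0,"ty": 0,"tz": 0,"gripper": -1},
  {"wx": 0,"wy": 0,"wz": 0,"tx": 0,"ty": 0,"tz": 0,"gripper": -1},
  {"wx": 0,"wy": 0,"wz": 0,"tx": 0,"ty": 0,"tz": 0,"gripper": -1},
])

```text
time_s: 24.35
eef_pos: [0.4368, -0.2209, 0.1218]
orientation: [2.325, 2.111, 0.001]
ft_force: [-0.1, 0.3, -3.4]
finger_gap: 0.0618
```

Call:
send_rows([
  {"wx": 0,"wy": 0,"wz": 0,"tx": 0,"ty": 0.015,"tz": 0,"gripper": -1},
  {"wx": 0,"wy": 0,"wz": 0,"tx": 0,"ty": 0.025,"tz": 0,"gripper": -1},
  {"wx": 0,"wy": 0,"wz": 0,"tx": 0,"ty": 0.02,"tz": 0,"gripper": -1},
  {"wx": 0,"wy": 0,"wz": 0,"tx": 0,"ty": 0,"tz": 0,"gripper": -1},
  {"wx": 0,"wy": 0,"wz": 0,"tx": 0,"ty": 0,"tz": 0,"gripper": -1},
  {"wx": 0,"wy": 0,"wz": 0,"tx": 0,"ty": 0,"tz": 0,"gripper": -1},
])

```text
time_s: 24.85
eef_pos: [0.4957, -0.2263, 0.1212]
orientation: [-2.324, -2.111, 0.002]
ft_force: [0.1, 0.2, -3.1]
finger_gap: 0.0623
```

Call:
send_rows([
  {"wx": 6,"wy": 0,"wz": 0,"tx": 0,"ty": -0.015,"tz": 0,"gripper": -1},
  {"wx": 6,"wy": 0,"wz": 0,"tx": 0,"ty": -0.025,"tz": 0,"gripper": -1},
  {"wx": 0,"wy": 0,"wz": 0,"tx": 0,"ty": -0.02,"tz": 0,"gripper": -1},
  {"wx": 0,"wy": 0,"wz": 0,"tx": 0,"ty": 0,"tz": 0,"gripper": -1},
  {"wx": 0,"wy": 0,"wz": 0,"tx": 0,"ty": 0,"tz": 0,"gripper": -1},
  {"wx": 0,"wy": 0,"wz": 0,"tx": 0,"ty": 0,"tz": 0,"gripper": -1},
  {"wx": 0,"wy": 0,"wz": 0,"tx": 0,"ty": 0,"tz": 0,"gripper": -1},
  {"wx": 0,"wy": 0,"wz": 0,"tx": 0,"ty": 0,"tz": 0,"gripper": -1},
])

```text
time_s: 25.52
eef_pos: [0.4377, -0.2209, 0.1285]
orientation: [-2.206, -2.004, 0.21]
ft_force: [0.9, 0.2, -3.2]
finger_gap: 0.062
```

```bash
python3 avg.py
```

```text
t 26.12 p [ 0.4372 -0.2208  0.1285] tilt -12.0 gap 0.0619
Ftool [0.007 0.982 2.961] sd [0.25 0.48 0.47] Ttool [-0.3542  0.0204  0.0062] sd [0.034 0.025 0.035]
```

Call:
send_rows([
  {"wx": -6,"wy": 0,"wz": 0,"tx": 0,"ty": 0,"tz": 0,"gripper": -1},
  {"wx": -6,"wy": 0,"wz": 0,"tx": 0,"ty": 0,"tz": 0,"gripper": -1},
  {"wx": -6,"wy": 0,"wz": 0,"tx": 0,"ty": 0,"tz": 0,"gripper": -1},
  {"wx": -6,"wy": 0,"wz": 0,"tx": 0,"ty": 0,"tz": 0,"gripper": -1},
  {"wx": 0,"wy": 0,"wz": 0,"tx": 0,"ty": 0,"tz": 0,"gripper": -1},
  {"wx": 0,"wy": 0,"wz": 0,"tx": 0,"ty": 0,"tz": 0,"gripper": -1},
  {"wx": 0,"wy": 0,"wz": 0,"tx": 0,"ty": 0,"tz": 0,"gripper": -1},
  {"wx": 0,"wy": 0,"wz": 0,"tx": 0,"ty": 0,"tz": 0,"gripper": -1},
])

```text
time_s: 26.78
eef_pos: [0.4395, -0.2211, 0.1289]
orientation: [2.203, 2.004, 0.211]
ft_force: [0.8, -0.5, -2.8]
finger_gap: 0.0619
```

```bash
python3 avg.py
```

```text
t 27.38 p [ 0.4372 -0.2208  0.1285] tilt 11.99 gap 0.0617
Ftool [ 0.085 -0.48   3.085] sd [0.28 0.42 0.37] Ttool [ 0.3439  0.0085 -0.0026] sd [0.026 0.022 0.025]
```

Call:
send_rows([
  {"wx": 4,"wy": 0,"wz": 0,"tx": 0,"ty": 0,"tz": 0,"gripper": -1},
  {"wx": 4,"wy": 0,"wz": 0,"tx": 0,"ty": 0,"tz": 0,"gripper": -1},
  {"wx": 4,"wy": 0,"wz": 0,"tx": 0,"ty": 0,"tz": 0,"gripper": -1},
  {"wx": 0,"wy": 0,"wz": 0,"tx": 0,"ty": 0,"tz": 0,"gripper": -1},
  {"wx": 0,"wy": 0,"wz": 0,"tx": 0,"ty": 0,"tz": 0,"gripper": -1},
])

```text
time_s: 27.8
eef_pos: [0.4381, -0.2206, 0.1283]
orientation: [2.323, 2.113, 0.002]
ft_force: [-0.4, 0.2, -3.3]
finger_gap: 0.062
```

```bash
python3 avg.py
```

```text
t 28.4 p [ 0.4371 -0.2209  0.1285] tilt 0.01 gap 0.0618
Ftool [0.057 0.11  3.318] sd [0.56 0.62 0.44] Ttool [0.0214 0.012  0.0101] sd [0.03  0.024 0.032]
```

The swings are 0.676 (left), 0.581 (middle) and 0.698 (right). With the outer end tilted down, gravity on the tool and tin gives a negative moment. A ball rolling to that end gives a positive one of about 0.051 Nm, so the tin with the ball should show the *smaller* swing, by about 0.10. That is the middle tin, measured 0.106 below the average of the other two, not the left as my interim remark suggested. The level readings agree: −0.023 for the middle against +0.014 and +0.021. I'll set the right tin back and confirm on the middle one.

Call:
send_rows([
  {"wx": 0,"wy": 0,"wz": 0,"tx": 0,"ty": 0,"tz": 0.012,"gripper": -1},
  {"wx": 0,"wy": 0,"wz": 0,"tx": 0,"ty": 0,"tz": 0.022,"gripper": -1},
  {"wx": 0,"wy": 0,"wz": 0,"tx": 0,"ty": 0,"tz": 0.022,"gripper": -1},
  {"wx": 0,"wy": 0,"wz": 0,"tx": 0,"ty": 0,"tz": 0.018,"gripper": -1},
  {"wx": 0,"wy": 0,"wz": 0,"tx": 0,"ty": 0,"tz": 0.01,"gripper": -1},
  {"wx": 0,"wy": 0,"wz": 0,"tx": 0,"ty": 0,"tz": 0.004,"gripper": -1},
  {"wx": 0,"wy": 0,"wz": 0,"tx": 0,"ty": 0,"tz": 0.0035,"gripper": -1},
  {"wx": 0,"wy": 0,"wz": 0,"tx": 0,"ty": 0,"tz": 0,"gripper": -1},
])

```text
time_s: 29.07
eef_pos: [0.4377, -0.2211, 0.0377]
orientation: [2.325, 2.112, 0.001]
ft_force: [-0.3, -0.4, -2.8]
finger_gap: 0.0619
```

Call:
send_rows([
  {"wx": 0,"wy": 0,"wz": 0,"tx": 0,"ty": 0,"tz": 0.001,"gripper": -1},
  {"wx": 0,"wy": 0,"wz": 0,"tx": 0,"ty": 0,"tz": 0,"gripper": -1},
])

```text
time_s: 29.23
eef_pos: [0.4381, -0.2213, 0.0374]
orientation: [2.324, 2.111, 0.001]
ft_force: [-0.6, -0.1, 4.0]
finger_gap: 0.0621
```

In contact with the table, so I'll release and rise.

Call:
send_rows([
  {"wx": 0,"wy": 0,"wz": 0,"tx": 0,"ty": 0,"tz": 0,"gripper": 1},
  {"wx": 0,"wy": 0,"wz": 0,"tx": 0,"ty": 0,"tz": 0,"gripper": 1},
  {"wx": 0,"wy": 0,"wz": 0,"tx": 0,"ty": 0,"tz": 0,"gripper": 1},
  {"wx": 0,"wy": 0,"wz": 0,"tx": 0,"ty": 0,"tz": 0,"gripper": 1},
  {"wx": 0,"wy": 0,"wz": 0,"tx": 0,"ty": 0,"tz": 0,"gripper": 1},
])

```text
time_s: 29.65
eef_pos: [0.4373, -0.2209, 0.036]
orientation: [2.325, 2.112, 0.0]
ft_force: [-0.7, -0.7, -0.8]
finger_gap: 0.0904
```

Call:
send_rows([
  {"wx": 0,"wy": 0,"wz": 0,"tx": 0,"ty": 0,"tz": -0.015,"gripper": 1},
  {"wx": 0,"wy": 0,"wz": 0,"tx": 0,"ty": 0,"tz": -0.03,"gripper": 1},
  {"wx": 0,"wy": 0,"wz": 0,"tx": 0,"ty": 0,"tz": -0.04,"gripper": 1},
  {"wx": 0,"wy": 0,"wz": 0,"tx": 0,"ty": 0,"tz": -0.04,"gripper": 1},
  {"wx": 0,"wy": 0,"wz": 0,"tx": 0,"ty": 0,"tz": -0.03,"gripper": 1},
  {"wx": 0,"wy": 0,"wz": 0,"tx": 0,"ty": 0,"tz": -0.01,"gripper": 1},
  {"wx": 0,"wy": 0,"wz": 0,"tx": 0,"ty": 0,"tz": 0,"gripper": 1},
  {"wx": 0,"wy": 0,"wz": 0,"tx": 0,"ty": 0,"tz": 0,"gripper": 1},
])

```text
time_s: 30.32
eef_pos: [0.4371, -0.2208, 0.201]
orientation: [2.325, 2.112, 0.0]
ft_force: [-0.3, 0.9, -0.7]
finger_gap: 0.0928
```

```bash
python3 look.py .435 -.2195 -5.5 k; python3 - <<'E'
from station import robot
from h import *
goal(robot.read_state(),.470,.0086,.20,8.7)
E
```

```text
t 30.3167 p [ 0.4371 -0.2208  0.201 ] tilt/R
 [[ 0.096  0.995  0.   ]
 [ 0.995 -0.096 -0.   ]
 [-0.     0.    -1.   ]]
shift tool [ 0.0011 -0.0022  0.001 ] turn deg [ 0.03  0.01 -0.  ]
[-0.32  0.92 -0.72] [ 0.038  0.016 -0.039]
[[310.  266.7]
 [246.9 266.6]
 [242.6 118.9]
 [315.1 119. ]]
t 30.3667 p [ 0.4364 -0.2205  0.2   ] tilt/R
 [[ 0.096  0.995 -0.002]
 [ 0.995 -0.096  0.001]
 [ 0.001 -0.002 -1.   ]]
shift tool [2.312e-01 1.140e-02 2.000e-04] turn deg [ -0.1   -0.05 -14.2 ]
```

View pics/k_o.png

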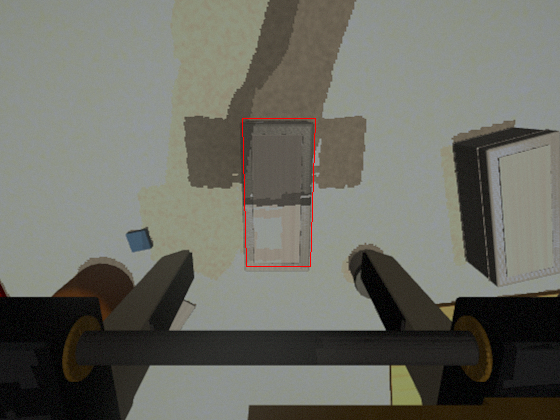

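The right tin is back in place. Returning to the middle one.

Call:
send_rows([
  {"wx": 0,"wy": 0,"wz": 0,"tx": 0.016,"ty": 0.001,"tz": 0,"gripper": 1},
  {"wx": 0,"wy": 0,"wz": 0,"tx": 0.03,"ty": 0.0015,"tz": 0,"gripper": 1},
  {"wx": 0,"wy": 0,"wz": 0,"tx": 0.035,"ty": 0.0015,"tz": 0,"gripper": 1},
  {"wx": 0,"wy": 0,"wz": 0,"tx": 0.035,"ty": 0.002,"tz": 0,"gripper": 1},
  {"wx": 0,"wy": 0,"wz": 0,"tx": 0.035,"ty": 0.002,"tz": 0,"gripper": 1},
  {"wx": 0,"wy": 0,"wz": 0,"tx": 0.035,"ty": 0.0015,"tz": 0,"gripper": 1},
  {"wx": 0,"wy": 0,"wz": 0,"tx": 0.03,"ty": 0.001,"tz": 0,"gripper": 1},
  {"wx": 0,"wy": 0,"wz": 0,"tx": 0.015,"ty": 0.001,"tz": 0,"gripper": 1},
])

```text
time_s: 31.03
eef_pos: [0.4697, 0.0129, 0.1989]
orientation: [-2.316, -2.116, 0.003]
ft_force: [0.3, 0.3, 1.2]
finger_gap: 0.0929
```

Call:
send_rows([
  {"wx": 0,"wy": 0,"wz": -4.7,"tx": 0,"ty": 0,"tz": 0,"gripper": 1},
  {"wx": 0,"wy": 0,"wz": -4.7,"tx": 0,"ty": 0,"tz": 0,"gripper": 1},
  {"wx": 0,"wy": 0,"wz": -4.8,"tx": 0,"ty": 0,"tz": 0,"gripper": 1},
  {"wx": 0,"wy": 0,"wz": 0,"tx": 0,"ty": 0,"tz": 0,"gripper": 1},
  {"wx": 0,"wy": 0,"wz": 0,"tx": 0,"ty": 0,"tz": 0,"gripper": 1},
])

```text
time_s: 31.45
eef_pos: [0.4699, 0.0079, 0.1995]
orientation: [-2.048, -2.379, 0.004]
ft_force: [-0.1, -0.1, 0.3]
finger_gap: 0.0932
```

```bash
python3 look.py .470 .0086 8.7 l
```

```text
t 31.45 p [0.4699 0.0079 0.1995] tilt/R
 [[-0.149  0.989 -0.004]
 [ 0.989  0.149  0.   ]
 [ 0.001 -0.003 -1.   ]]
shift tool [ 0.0007  0.0002 -0.0005] turn deg [-0.2  -0.03 -0.13]
[-0.08 -0.11  0.35] [-0.026  0.027 -0.003]
[[310.1 270.4]
 [246.8 270.5]
 [242.1 122.9]
 [314.7 122.7]]
```

View pics/l_o.png

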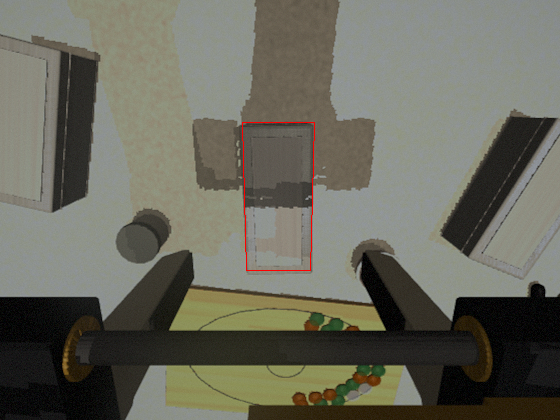

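Call:
send_rows([
  {"wx": 0,"wy": 0,"wz": 0,"tx": 0,"ty": 0,"tz": 0.02,"gripper": 1},
  {"wx": 0,"wy": 0,"wz": 0,"tx": 0,"ty": 0,"tz": 0.035,"gripper": 1},
  {"wx": 0,"wy": 0,"wz": 0,"tx": 0,"ty": 0,"tz": 0.035,"gripper": 1},
  {"wx": 0,"wy": 0,"wz": 0,"tx": 0,"ty": 0,"tz": 0.035,"gripper": 1},
  {"wx": 0,"wy": 0,"wz": 0,"tx": 0,"ty": 0,"tz": 0.025,"gripper": 1},
  {"wx": 0,"wy": 0,"wz": 0,"tx": 0,"ty": 0,"tz": 0.015,"gripper": 1},
  {"wx": 0,"wy": 0,"wz": 0,"tx": 0,"ty": 0,"tz": 0,"gripper": 1},
  {"wx": 0,"wy": 0,"wz": 0,"tx": 0,"ty": 0,"tz": 0,"gripper": 1},
])

```text
time_s: 32.17
eef_pos: [0.4702, 0.0079, 0.0352]
orientation: [-2.047, -2.381, 0.003]
ft_force: [0.8, 0.3, -0.2]
finger_gap: 0.0928
```

Call:
send_rows([
  {"wx": 0,"wy": 0,"wz": 0,"tx": 0,"ty": 0,"tz": 0,"gripper": -1},
  {"wx": 0,"wy": 0,"wz": 0,"tx": 0,"ty": 0,"tz": 0,"gripper": -1},
  {"wx": 0,"wy": 0,"wz": 0,"tx": 0,"ty": 0,"tz": 0,"gripper": -1},
  {"wx": 0,"wy": 0,"wz": 0,"tx": 0,"ty": 0,"tz": 0,"gripper": -1},
  {"wx": 0,"wy": 0,"wz": 0,"tx": 0,"ty": 0,"tz": 0,"gripper": -1},
  {"wx": 0,"wy": 0,"wz": 0,"tx": 0,"ty": 0,"tz": 0,"gripper": -1},
])

```text
time_s: 32.67
eef_pos: [0.4712, 0.0083, 0.0366]
orientation: [2.045, 2.384, 0.002]
ft_force: [-0.8, 0.2, 5.4]
finger_gap: 0.0619
```

Call:
send_rows([
  {"wx": 0,"wy": 0,"wz": 0,"tx": 0,"ty": 0,"tz": -0.005,"gripper": -1},
  {"wx": 0,"wy": 0,"wz": 0,"tx": 0,"ty": 0,"tz": -0.01,"gripper": -1},
  {"wx": 0,"wy": 0,"wz": 0,"tx": 0,"ty": 0,"tz": -0.02,"gripper": -1},
  {"wx": 0,"wy": 0,"wz": 0,"tx": 0,"ty": 0,"tz": -0.025,"gripper": -1},
  {"wx": 0,"wy": 0,"wz": 0,"tx": 0,"ty": 0,"tz": -0.025,"gripper": -1},
  {"wx": 0,"wy": 0,"wz": 0,"tx": 0,"ty": 0,"tz": -0.015,"gripper": -1},
  {"wx": 0,"wy": 0,"wz": 0,"tx": 0,"ty": 0,"tz": -0.005,"gripper": -1},
  {"wx": 0,"wy": 0,"wz": 0,"tx": 0,"ty": 0,"tz": 0,"gripper": -1},
])

```text
time_s: 33.33
eef_pos: [0.471, 0.0079, 0.1418]
orientation: [2.046, 2.382, 0.002]
ft_force: [-0.1, -0.4, -2.6]
finger_gap: 0.0616
```

Call:
send_rows([
  {"wx": 6,"wy": 0,"wz": 0,"tx": 0,"ty": 0,"tz": 0,"gripper": -1},
  {"wx": 6,"wy": 0,"wz": 0,"tx": 0,"ty": 0,"tz": 0,"gripper": -1},
  {"wx": 0,"wy": 0,"wz": 0,"tx": 0,"ty": 0,"tz": 0,"gripper": -1},
  {"wx": 0,"wy": 0,"wz": 0,"tx": 0,"ty": 0,"tz": 0,"gripper": -1},
  {"wx": 0,"wy": 0,"wz": 0,"tx": 0,"ty": 0,"tz": 0,"gripper": -1},
  {"wx": 0,"wy": 0,"wz": 0,"tx": 0,"ty": 0,"tz": 0,"gripper": -1},
  {"wx": -4,"wy": 0,"wz": 0,"tx": 0,"ty": 0,"tz": 0,"gripper": -1},
  {"wx": -4,"wy": 0,"wz": 0,"tx": 0,"ty": 0,"tz": 0,"gripper": -1},
])

```text
time_s: 34.0
eef_pos: [0.4706, 0.008, 0.1408]
orientation: [-2.018, -2.35, 0.078]
ft_force: [-0.1, 0.2, -3.1]
finger_gap: 0.0618
```

Call:
send_rows([
  {"wx": -4,"wy": 0,"wz": 0,"tx": 0,"ty": 0,"tz": 0,"gripper": -1},
  {"wx": 0,"wy": 0,"wz": 0,"tx": 0,"ty": 0,"tz": 0,"gripper": -1},
  {"wx": 0,"wy": 0,"wz": 0,"tx": 0,"ty": 0,"tz": 0,"gripper": -1},
])

```text
time_s: 34.25
eef_pos: [0.4691, 0.0075, 0.1414]
orientation: [-2.046, -2.382, 0.003]
ft_force: [-0.1, 0.6, -3.0]
finger_gap: 0.0617
```

```bash
python3 avg.py; python3 - <<'E'
from station import robot
from h import *
goal(robot.read_state(),.687,.0525,.145,8.7)
E
```

```text
t 34.85 p [0.4709 0.008  0.1409] tilt -0.01 gap 0.0622
Ftool [ 0.052 -0.114  3.346] sd [0.51 0.56 0.39] Ttool [0.0165 0.0358 0.0131] sd [0.028 0.027 0.033]
t 34.85 p [0.4709 0.008  0.1409] tilt/R
 [[-0.151  0.988 -0.   ]
 [ 0.988  0.151 -0.   ]
 [-0.    -0.    -1.   ]]
shift tool [ 0.0113  0.2204 -0.0042] turn deg [-0.01  0.    0.  ]
```

The level reading moved from −0.023 to +0.017, which points the right way but by less than the full shift. A small-angle check settles it: at +4° the quiet tins should read about −0.10, and a tin with the ball about −0.06 or less in size.

Call:
send_rows([
  {"wx": 4,"wy": 0,"wz": 0,"tx": 0,"ty": 0,"tz": 0,"gripper": -1},
  {"wx": 0,"wy": 0,"wz": 0,"tx": 0,"ty": 0,"tz": 0,"gripper": -1},
  {"wx": 0,"wy": 0,"wz": 0,"tx": 0,"ty": 0,"tz": 0,"gripper": -1},
  {"wx": 0,"wy": 0,"wz": 0,"tx": 0,"ty": 0,"tz": 0,"gripper": -1},
  {"wx": 0,"wy": 0,"wz": 0,"tx": 0,"ty": 0,"tz": 0,"gripper": -1},
  {"wx": 0,"wy": 0,"wz": 0,"tx": 0,"ty": 0,"tz": 0,"gripper": -1},
  {"wx": 0,"wy": 0,"wz": 0,"tx": 0,"ty": 0,"tz": 0,"gripper": -1},
  {"wx": 0,"wy": 0,"wz": 0,"tx": 0,"ty": 0,"tz": 0,"gripper": -1},
])

```text
time_s: 35.52
eef_pos: [0.4706, 0.0079, 0.141]
orientation: [-2.016, -2.348, 0.082]
ft_force: [-1.3, -0.8, -4.3]
finger_gap: 0.0617
```

```bash
python3 avg.py
```

```text
t 36.12 p [0.4708 0.008  0.141 ] tilt -4.01 gap 0.0621
Ftool [-0.125  0.206  3.118] sd [0.39 0.51 0.48] Ttool [-0.0824  0.0454 -0.0011] sd [0.022 0.024 0.018]
```

Call:
send_rows([
  {"wx": -4,"wy": 0,"wz": 0,"tx": 0,"ty": 0,"tz": 0,"gripper": -1},
  {"wx": -4,"wy": 0,"wz": 0,"tx": 0,"ty": 0,"tz": 0,"gripper": -1},
  {"wx": 0,"wy": 0,"wz": 0,"tx": 0,"ty": 0,"tz": 0,"gripper": -1},
  {"wx": 0,"wy": 0,"wz": 0,"tx": 0,"ty": 0,"tz": 0,"gripper": -1},
  {"wx": 0,"wy": 0,"wz": 0,"tx": 0,"ty": 0,"tz": 0,"gripper": -1},
  {"wx": 0,"wy": 0,"wz": 0,"tx": 0,"ty": 0,"tz": 0,"gripper": -1},
  {"wx": 0,"wy": 0,"wz": 0,"tx": 0,"ty": 0,"tz": 0,"gripper": -1},
  {"wx": 0,"wy": 0,"wz": 0,"tx": 0,"ty": 0,"tz": 0,"gripper": -1},
])

```text
time_s: 36.78
eef_pos: [0.4715, 0.0081, 0.1409]
orientation: [2.016, 2.348, 0.082]
ft_force: [0.3, -0.3, -3.1]
finger_gap: 0.0617
```

```bash
python3 avg.py
```

```text
t 37.38 p [0.4708 0.008  0.141 ] tilt 4.0 gap 0.0618
Ftool [-0.114 -0.429  3.283] sd [0.36 0.49 0.4 ] Ttool [ 0.0632  0.029  -0.0048] sd [0.024 0.047 0.016]
```

The swing at ±4° is 0.146 Nm. A fixed load with the middle tin's 12° swing would give 0.195, the quiet tins' swing scales to 0.23, and the rolling-ball model gives 0.13. So the middle tin holds the ball. I'll level it and carry it to the panel.

Call:
send_rows([
  {"wx": 4,"wy": 0,"wz": 0,"tx": 0,"ty": 0,"tz": 0,"gripper": -1},
  {"wx": 0,"wy": 0,"wz": 0,"tx": 0,"ty": 0.006,"tz": 0,"gripper": -1},
  {"wx": 0,"wy": 0,"wz": 0,"tx": 0.001,"ty": 0.012,"tz": 0,"gripper": -1},
  {"wx": 0,"wy": 0,"wz": 0,"tx": 0.001,"ty": 0.018,"tz": 0,"gripper": -1},
  {"wx": 0,"wy": 0,"wz": 0,"tx": 0.001,"ty": 0.02,"tz": -0.001,"gripper": -1},
  {"wx": 0,"wy": 0,"wz": 0,"tx": 0.001,"ty": 0.02,"tz": -0.001,"gripper": -1},
  {"wx": 0,"wy": 0,"wz": 0,"tx": 0.001,"ty": 0.02,"tz": -0.001,"gripper": -1},
  {"wx": 0,"wy": 0,"wz": 0,"tx": 0.001,"ty": 0.02,"tz": -0.001,"gripper": -1},
])

```text
time_s: 38.05
eef_pos: [0.586, 0.0318, 0.1448]
orientation: [2.046, 2.383, 0.002]
ft_force: [-0.7, 0.1, -3.8]
finger_gap: 0.062
```

Call:
send_rows([
  {"wx": 0,"wy": 0,"wz": 0,"tx": 0.001,"ty": 0.02,"tz": 0,"gripper": -1},
  {"wx": 0,"wy": 0,"wz": 0,"tx": 0.001,"ty": 0.02,"tz": 0,"gripper": -1},
  {"wx": 0,"wy": 0,"wz": 0,"tx": 0.001,"ty": 0.02,"tz": 0,"gripper": -1},
  {"wx": 0,"wy": 0,"wz": 0,"tx": 0.001,"ty": 0.018,"tz": 0,"gripper": -1},
  {"wx": 0,"wy": 0,"wz": 0,"tx": 0.001,"ty": 0.015,"tz": 0,"gripper": -1},
  {"wx": 0,"wy": 0,"wz": 0,"tx": 0,"ty": 0.009,"tz": 0,"gripper": -1},
  {"wx": 0,"wy": 0,"wz": 0,"tx": 0,"ty": 0.003,"tz": 0,"gripper": -1},
  {"wx": 0,"wy": 0,"wz": 0,"tx": 0,"ty": 0,"tz": 0,"gripper": -1},
])

```text
time_s: 38.72
eef_pos: [0.688, 0.0525, 0.1441]
orientation: [-2.046, -2.384, -0.0]
ft_force: [-0.5, 1.1, -2.6]
finger_gap: 0.0618
```

Call:
send_rows([
  {"wx": 0,"wy": 0,"wz": 0,"tx": 0,"ty": 0,"tz": 0,"gripper": -1},
  {"wx": 0,"wy": 0,"wz": 0,"tx": 0,"ty": 0,"tz": 0,"gripper": -1},
  {"wx": 0,"wy": 0,"wz": 0,"tx": 0,"ty": 0,"tz": 0,"gripper": -1},
  {"wx": 0,"wy": 0,"wz": 0,"tx": 0,"ty": 0,"tz": 0,"gripper": -1},
  {"wx": 0,"wy": 0,"wz": 0,"tx": 0,"ty": 0,"tz": 0,"gripper": -1},
  {"wx": 0,"wy": 0,"wz": 0,"tx": 0,"ty": 0,"tz": 0,"gripper": -1},
  {"wx": 0,"wy": 0,"wz": 0,"tx": 0,"ty": 0,"tz": 0,"gripper": -1},
  {"wx": 0,"wy": 0,"wz": 0,"tx": 0,"ty": 0,"tz": 0,"gripper": -1},
])

```text
time_s: 39.38
eef_pos: [0.6876, 0.0523, 0.145]
orientation: [-2.047, -2.384, -0.0]
ft_force: [0.6, -0.2, -2.9]
finger_gap: 0.062
```

```bash
python3 - <<'E'
from station import robot,viewer
from h import *
s=robot.read_state();goal(s,.687,.0525,.145,8.7);print(s["finger_gap"],np.abs(s["joint_velocities"]).max())
a=viewer.camera("scene");b=viewer.camera("top")
cv2.imwrite("pics/z_scene.png",a);cv2.imwrite("pics/z_top.png",b)
E
```

```text
t 39.3833 p [0.6876 0.0523 0.145 ] tilt/R
 [[-0.151  0.988 -0.   ]
 [ 0.988  0.151  0.   ]
 [ 0.    -0.    -1.   ]]
shift tool [ 0.0003 -0.0005  0.    ] turn deg [-0. -0. -0.]
0.06203083249559331 0.0027108858966859374
```

View pics/z_scene.png

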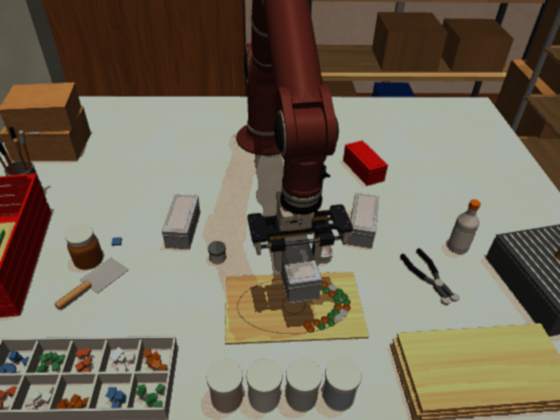

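View pics/z_top.png

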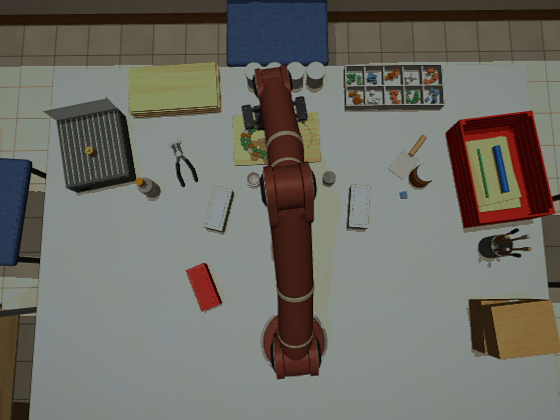

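The scene view shows the middle tin held over the panel at (302,280). The left tin at (363,218), the right at (182,220) and the bystanders are unchanged. I'll check its level against the predicted end-face corners.

```bash
python3 - <<'E'
from station import viewer
from h import *
m=viewer.camera_model("scene");i=cv2.imread("pics/z_scene.png")
x,y,zb=.6876,.0523,.145-.0366
a=np.radians(8.7);u=np.array([np.cos(a),np.sin(a),0]);v=np.array([-np.sin(a),np.cos(a),0])
P=[np.array([x,y,z])+.07*u+sy*.031*v for sy,z in((1,zb),(-1,zb),(-1,zb+.06),(1,zb+.06))]
q=proj(m,P);print(q.round(1))
c=cv2.resize(i[230:330,240:370],None,fx=6,fy=6,interpolation=cv2.INTER_CUBIC)
for r in q: cv2.circle(c,tuple(((r-[240,230]+.5)*6).astype(int)),4,(255,0,255),1)
cv2.imwrite("pics/z_zoom.png",c)
E
```

```text
[[319.4 297.8]
 [288.5 301.9]
 [289.7 281.9]
 [322.  277.8]]
```

View pics/z_zoom.png

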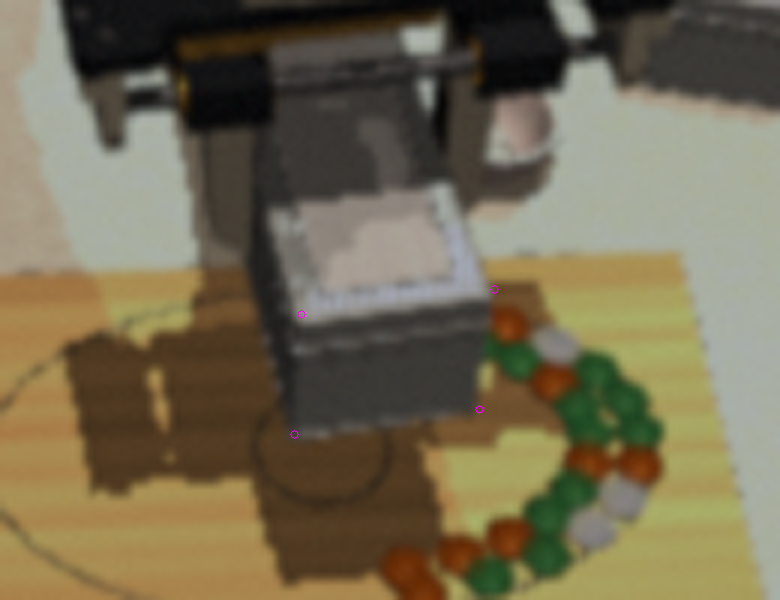

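All four end-face corners match the prediction for a level tin to about 1 px, so it is level and hasn't slipped. Handing in.

```bash
python3 -c "
from station import robot
print(robot.close_job())"
```

```text
the job is handed in; nothing more can be done
None
```

I lifted, shook and set back the left, middle and right tins in that order. I then picked up the middle one, which holds the ball, and handed in while holding it over the panel at about 39 s of the 72 s allowed.

**Which tin:** I decided from the wrist moment while tilting each tin ±12°, not from the rattle in the shake forces, which were too noisy to use.

| Tin | Moment swing at ±12° |
|---|---|
| Left | 0.676 Nm |
| Middle | 0.581 Nm |
| Right | 0.698 Nm |

- **Size of the difference:** the middle tin is about 0.106 Nm below the average of the others, against about 0.10 expected from the rolling ball. I first read the sign the wrong way and leaned to the left tin, then corrected it once all three were measured.
- **Second check at ±4°:** the middle tin gave 0.146 Nm. A rolling ball predicts 0.13, and a fixed load at least 0.195.
- **Weaker evidence:** the middle tin's level reading moved only 0.04 Nm after tilting each way, where 0.10 would be the full shift. The direction was right.

**Last checks:**
- **Held tin:** it was at (0.688, 0.052), about 1 mm from the panel's middle as I measured it. Its underside was about 10 cm above the panel, the finger gap was 62 mm, and the arm was still. Its corners in the scene picture matched a level tin to about 1 px.
- **Everything else:** the quiet tins were back within about 3 mm of their places. The bystanders looked unmoved in the final pictures, though I compared those only by eye.

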